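Make up the parts tray for one gas test cell

TASK

Finish making up the parts tray for one test cell: put the large solid white disc squarely on the pile in the disc bin and then the small solid disc centred on top of it, lay the long tie rod in the notches of the rod rack, and lay the straight tube union in the empty fitting bin, near its middle. The height of the pile is not known, so feel for its top and set every part down rather than dropping it. Leave the white ring, the short rod and the elbow fitting where they lie.

Things in the scene. Friction and masses are not known exactly. Their poses are not given: they have to be found in the camera images.
- disc_large: Large solid white plastic spacer disc, diameter 62 mm, 10 mm thick, no hole, lying flat loose on the bench. Origin: centre of its underside, z axis up along its axis. About 65 g.
- disc_small: Small solid white plastic spacer disc, diameter 44 mm, 10 mm thick, no hole, lying flat loose on the bench. Origin: centre of its underside, z axis up along its axis. About 35 g.
- seal_ring: LOOK-ALIKE, stays where it is: white plastic ring, outer diameter 54 mm, hole 28 mm, 10 mm thick. Origin: centre of its underside.
- rod_long: Long steel tie rod: threaded rod of diameter 10 mm, 110 mm long along its own x axis, a hexagon nut (17 mm across flats, 9 mm long) at each end, lying level on the nuts. Origin: on the rod's axis at mid-length, 8.5 mm above the bench at the start. The bare rod between the nuts (90 mm) can be gripped across. About 95 g.
- rod_short: LOOK-ALIKE, stays where it is: tie rod like the long one but only 70 mm long. Origin: on its axis at mid-length, x along it.
- union: Straight steel tube union, 55 mm long along its own x axis: a hexagon nut (22 mm across flats, 17 mm long) on each end of a hexagon body (20 mm across flats). Lies on a flat: 25 mm wide seen from above, 22 mm tall. Origin: on its axis at mid-length, 11 mm above the bench at the start. About 110 g.
- elbow: LOOK-ALIKE, stays where it is: steel elbow fitting with the same nuts as the union, its two 27 mm legs pointing along its own +x and +y axes. Origin: centre of its corner block, 11 mm above the bench.
- disc_bin: Blue square bin, outside 120 x 120 mm, walls 3 mm thick, 12 mm high, fixed in a shallow steel tray (376 x 136 mm, rim 11 mm above the bench) in a row along its y axis with the rod rack and fitting bin, in any order. Origin: centre of its underside, 3 mm above the bench. A pile of solid white 62 mm discs stands in its middle, its flat top 15 to 36 mm above this origin, different each time.
- rod_rack: Fixed blue bin like the disc bin, origin alike, with two 6 mm thick upright ribs 32 mm either side of its middle along its own x axis. Each has a 90 degree V notch over the middle line: mouth 30 mm wide, 34 mm above the origin; bottom 19 mm above it. The long rod lies in both along the rack's x, its axis 26 mm above the origin, nuts outside the ribs (10 mm play either way).
- fitting_bin: Empty blue square bin, outside 120 x 120 mm, inside 114 x 114 mm, walls 12 mm high, floor 3 mm thick, fixed. Origin: centre of its underside.
There are look-alikes about, which are no part of the job. Leave any yellow look-alike of the disc_small alone.

How it is judged:
By the outcome, as a careful person would: the job done as asked, in the order asked, and still so for the second after the job is handed in, with the robot touching nothing.
It also fails if it takes over 138 s, if anything falls off the work surface, if the arm or the gripper's body presses on something with over 40 N, if the wrist force passes 120 N, or if a joint passes its speed limit or range.

ROBOT

A 7-joint arm with a two-finger parallel gripper is mounted at the origin on the work surface. World frame = base frame: x ahead of the robot, y to its left, z up, the work surface at z = 0. Lengths are in m, angles in rad, forces in N, time in s.
With the tool pointing down it reaches from about 0.4 to 0.85 m from the base axis. Payload 10.4 kg.
Tool frame: the origin (TCP) lies midway between the tips of the shut fingers; the grasp point (between the pads) lies 19 mm behind it; z points along the fingers, y is the line along which they close (so a half turn about z gives the same grasp; the last joint's range is limited). The gripper opens to 87 mm and grips with 3 to 60 N. Pads are 19 mm wide; open, the fingers measure 117 mm over their backs; the gripper's body (75 mm by 190 mm) begins 51 mm behind the grasp point.
Start: joints at [1.167, 0.332, -0.065, 1.46, 0.022, 1.35, -0.088], TCP at [0.232, -0.58, 0.223] pointing down, gripper open.
Joint ranges: [-2.6, 2.6], [-0.5, 2.12], [-1.47, 1.34], [0.16, 2.42], [-1.27, 4.41], [0.06, 2.06], [-2.6, 2.6]. Speed limits (rad/s): [2.22, 2.22, 2.79, 2.79, 3.14, 3.14, 3.14].

INTERFACE

Orientations are given as a unit quaternion [w, x, y, z].
In Python, from plant import ctrl, optics gives the robot as it stands.
- The arm moves only by the tool drive_tool, never from a script. Its argument "series" is a list of rows, each an object of numbers: "grip": the finger opening in mm, from 0 to 87; "dx", "dy", "dz": the shift along the world's x, y, z in mm; "spin": the turn about the world's z in degrees. In form: [{"grip": .., "dx": .., "dy": .., "dz": .., "spin": ..}, ...]. A call has 1 to 5 rows; each row shifts and turns the commanded pose from where the row before left it; what a row does not reach is not made up. A row lasts 1/12 s, in which the tool goes at most 41.7 mm and 7.16 degrees, less where a joint would pass 70% of its speed; a pose out of reach is approached as far as the arm can. A call is refused whole if a number of a shift passes 41.7 or a number of a turn 7.16, either way. A call with a gripper value outside its range is refused whole. The fingers move at their own pace and stop on an object; "newtons" is the grip in N (left out, the last holds). Time passes only in rows, so rows that do not move let the fingers close. It gives the time, the measured TCP pose, the force, the opening and the grip force at its end, in the units of the state.
- ctrl.observe(): the state, without advancing time (a new reading comes with each control period).
- optics.get_image(name): name is "side" or "top" or "wrist"; returns a dict with "frame" (420x560x3 uint8, blue, green, red), "range_z" (420x560 float32, m along the optical axis (not along the pixel's ray), 0 where there is no reading), "mtx" (3x3 intrinsics, pixels), "origin" and "orientation" of the camera in the world. Camera axes: x right, y down, z forward; pixel columns grow to the right and rows downward; lengths in m; the calibration is good to about 2 mm. A picture is of the moment at which its call begins.
- ctrl.sign_off(): hands the job in; it is judged then, once.
Trained networks look in the newest picture that a camera, given by its name, has taken for a name from the list of things; names that differ only in an ending like _2 or _b are one class to them, and where a whole thing is asked for, a point or a joint stands for the part that bears it (a point fixed in the world has none). Each returns a list of dicts, best first, with "confidence" (0 to 1); they miss things now and then, are a little off and sometimes report something else, mostly with a low value. They report only what shows in the picture. A call takes as long as a camera call. They do not tell look-alikes from the thing itself.
- optics.masks_of(camera, query): "mask" (420x560 bool, what is visible of it) and "centre" ([column, row] in pixels, amid what is visible of it).
- optics.spot_point(camera, query): "centre" ([column, row] in pixels: a listed point, or the origin of a listed thing).
The state is a dict: "t": time; "qpos": joint angles; "joint_vel": joint speeds; "joint_torque": joint torques, N m; "tcp_pos": TCP position; "eef_rot": TCP orientation; "contact_force": force on the tool from outside, world axes, zero at the start; "moment": the same for the moment, N m; "width": finger opening in m; "gripper_force": force on a finger pad.
Only numpy, scipy, OpenCV 4.12 (cv2) and the standard library are available. Lean on these libraries where they do the work, as an engineer would, in place of code of your own. Each camera call takes 0.05 s, during which the arm holds its last target. There are 200 camera calls.

## Working session

There is one attempt and no reset: what is moved stays moved. The work goes in short steps, Python scripts to look and compute and a tool call to move; the robot and the scene stay as the last step left them, time stands still between calls to the robot, and variables do not carry over. Pictures are saved under pics/ and viewed, at most 14 in all, crops included, and the job is handed in when it is done.

Besides the shell and the picture viewer there is one more tool, called after "Emit:" by a JSON object that holds its "fn" and its "kwargs", one argument or row to a line. drive_tool: Moves the arm, as the interface text tells. Its arguments: {"type":"object","properties":{"series":{"type":"array"},"newtons":{"type":"number"}},"required":["series"]}

```bash
mkdir -p pics; ls; cat > h.py <<'E'
import numpy as np, cv2
from scipy.spatial.transform import Rotation as R
from plant import ctrl, optics
def cam(n):
    d=optics.get_image(n); q=np.array(d['orientation'],float)
    d['R']=R.from_quat(q[[1,2,3,0]]).as_matrix() if q.size==4 else q.reshape(3,3)
    v,u=np.mgrid[:420,:560]; z=d['range_z']; K=np.array(d['mtx'])
    P=np.stack([(u-K[0,2])*z/K[0,0],(v-K[1,2])*z/K[1,1],z],-1)
    d['P']=P@d['R'].T+np.array(d['origin']); d['P'][z==0]=np.nan
    return d
def masks(n,q,d,cmin=.2):
    for m in optics.masks_of(n,q):
        if m['confidence']<cmin: continue
        k=cv2.erode(m['mask'].astype(np.uint8),np.ones((3,3)))>0
        p=d['P'][k if k.sum()>20 else m['mask']]; p=p[~np.isnan(p[:,0])]
        if len(p)<5: continue
        top=np.percentile(p[:,2],90)
        pt=p[p[:,2]>top-.006]
        (cx,cy),(w,h),a=cv2.minAreaRect((pt[:,:2]*1000).astype(np.float32))
        if h>w: a+=90
        print(n,q,round(m['confidence'],2),'px',np.round(m['centre']),'rect',round(cx,1),round(cy,1),'size',round(w),round(h),'longaxis',round(a,1),'top',round(top*1000,1),'col',d['frame'][m['mask']].mean(0).round())
E
python3 - <<'E'
from h import *
s=ctrl.observe(); print({k:np.round(v,3) for k,v in s.items()})
for n in ('top','side'):
    d=cam(n); cv2.imwrite(f'pics/{n}0.png',d['frame']); print(n,np.round(d['origin'],3))
    for q in ('disc_large','disc_small','seal_ring','rod_long','rod_short','union','elbow','disc_bin','rod_rack','fitting_bin'): masks(n,q,d)
E
```

```text
pics
{'t': np.float64(0.0), 'qpos': array([ 1.167,  0.333, -0.065,  1.461,  0.022,  1.35 , -0.089]), 'joint_vel': array([ 0.001, -0.001,  0.   ,  0.   , -0.001, -0.001, -0.   ]), 'joint_torque': array([ 0.0000e+00, -6.2325e+01,  2.5000e-02, -3.8989e+01, -6.1000e-02,
        4.0000e-02,  0.0000e+00]), 'tcp_pos': array([ 0.232, -0.58 ,  0.222]), 'eef_rot': array([-0.001,  0.982,  0.189, -0.   ]), 'contact_force': array([-0.192, -0.066,  0.434]), 'moment': array([-0.004,  0.03 ,  0.025]), 'gripper_force': np.float64(0.0), 'width': np.float64(0.087)}
top [0.351 0.015 0.929]
top disc_large 0.88 px [431. 200.] rect 538.1 -373.2 size 52 50 longaxis 37.8 top 11.9 col [153. 150. 146.]
top disc_small 0.8 px [315. 274.] rect 351.9 -95.7 size 35 36 longaxis 136.7 top 11.8 col [ 55. 148. 144.]
top disc_small 0.71 px [280. 235.] rect 448.6 -14.1 size 38 37 longaxis 45.6 top 12.0 col [149. 146. 142.]
top disc_small 0.66 px [242. 280.] rect 359.8 72.3 size 36 37 longaxis 136.3 top 11.7 col [ 56. 148. 144.]
top disc_small 0.59 px [274. 279.] rect 352.7 -7.1 size 34 37 longaxis 135.9 top 11.9 col [ 56
[... 1587 characters left out ...]
2.5 size 46 49 longaxis 124.5 top 11.5 col [148. 149. 150.]
side rod_long 0.67 px [271. 258.] rect 470.6 110.4 size 104 16 longaxis 33.9 top 15.4 col [103. 107. 110.]
side elbow 0.65 px [356. 171.] rect 439.7 -242.3 size 63 10 longaxis 7.3 top 15.9 col [100. 103. 107.]
side elbow 0.61 px [245. 296.] rect 467.1 221.5 size 31 35 longaxis 103.1 top 23.3 col [122. 127. 132.]
side disc_bin 0.68 px [249. 195.] rect 652.1 -44.0 size 119 121 longaxis 178.2 top 12.6 col [128.  62.  29.]
side rod_rack 0.6 px [269. 160.] rect 638.7 -164.6 size 52 97 longaxis 177.8 top 23.2 col [122.  60.  28.]
side fitting_bin 0.74 px [212. 219.] rect 657.0 79.5 size 121 124 longaxis 178.5 top 13.1 col [137.  68.  33.]
```

View pics/top0.png

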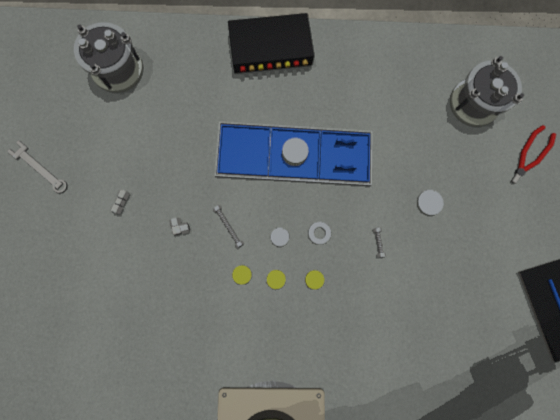

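View pics/side0.png

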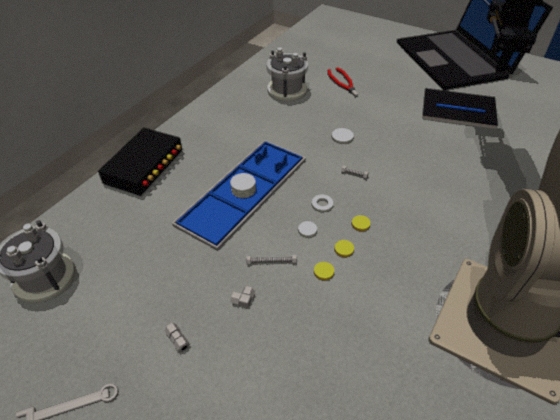

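The pictures agree with the networks. In the top view, the large disc is at (431,203), the white small disc at (280,236), the ring at (319,233), the long rod at (228,226), the short rod at (379,243), the elbow at (179,227) and the union at (120,202). The bins run fitting/disc/rack from left to right, with the pile at (295,151). I'm moving over the large disc.

Emit:
{"fn": "drive_tool", "kwargs": {
  "series": [
    {"dx": 34, "dy": 23},
    {"dx": 34, "dy": 23},
    {"dx": 34, "dy": 23},
    {"dx": 34, "dy": 23},
    {"dx": 34, "dy": 23}
  ]
}}

```text
$.series[0]: bad value
```

Emit:
{"fn": "drive_tool", "kwargs": {
  "series": [
    {"dx": 34, "dy": 23},
    {"dx": 34, "dy": 23},
    {"dx": 34, "dy": 23},
    {"dx": 34, "dy": 23},
    {"dz": -20}
  ]
}}

```text
$.series[0]: bad value
```

```bash
cat >> h.py <<'E'
def st():
    s=ctrl.observe(); q=s['eef_rot']; M=R.from_quat(np.array(q)[[1,2,3,0]]).as_matrix()
    print('t',round(s['t'],2),'tcp',np.round(np.array(s['tcp_pos'])*1000,1),'close',round(np.degrees(np.arctan2(M[1,1],M[0,1])),1),'F',np.round(s['contact_force'],1),'w',round(s['width']*1000,1),'g',round(float(s['gripper_force']),1))
E
python3 - <<'E'
from h import *
st()
d=cam('wrist'); cv2.imwrite('pics/w1.png',d['frame']); print(np.round(d['origin'],3),np.round(d['R'][:,2],2))
for q in ('disc_large',): masks('wrist',q,d)
E
```

```text
t 1.1 tcp [ 232.3 -580.2  222.6] close -68.2 F [-0.2 -1.  -0.7] w 86.9 g 0.0
[ 0.301 -0.553  0.385] [-0.25 -0.1  -0.96]
```

View pics/w1.png

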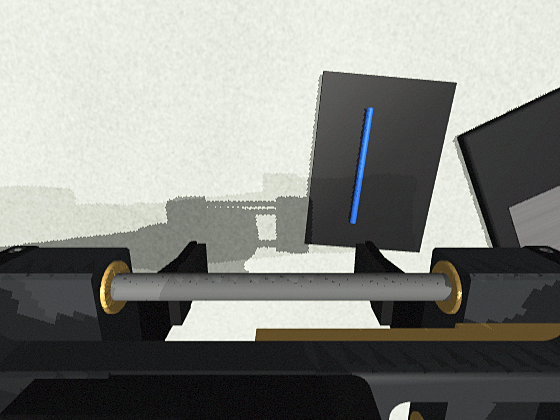

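The wrist view is still of the start position: fingers at (190,285) and (370,285), a dark box at (380,160). The moves were refused, so rows apparently need all the fields.

Emit:
{"fn": "drive_tool", "kwargs": {
  "series": [
    {"grip": 87, "dx": 34, "dy": 23, "dz": 0, "spin": 0},
    {"grip": 87, "dx": 34, "dy": 23, "dz": 0, "spin": 0},
    {"grip": 87, "dx": 34, "dy": 23, "dz": 0, "spin": 0},
    {"grip": 87, "dx": 34, "dy": 23, "dz": 0, "spin": 0},
    {"grip": 87, "dx": 34, "dy": 23, "dz": 0, "spin": 0}
  ],
  "newtons": 20
}}

```text
t: 1.62
tcp_pos: [0.4037, -0.464, 0.2228]
eef_rot: [0.0, 0.982, 0.189, 0.0]
contact_force: [0.1, -0.0, -0.4]
width: 0.0868
gripper_force: 0.0
```

Emit:
{"fn": "drive_tool", "kwargs": {
  "series": [
    {"grip": 87, "dx": 34, "dy": 23, "dz": 0, "spin": 0},
    {"grip": 87, "dx": 34, "dy": 23, "dz": 0, "spin": 0},
    {"grip": 87, "dx": 34, "dy": 23, "dz": 0, "spin": 0},
    {"grip": 87, "dx": 34, "dy": 23, "dz": -10, "spin": 0},
    {"grip": 87, "dx": 0, "dy": 0, "dz": -20, "spin": 0}
  ]
}}

```text
t: 2.03
tcp_pos: [0.5464, -0.3656, 0.1946]
eef_rot: [-0.0, 0.981, 0.195, 0.004]
contact_force: [1.6, 1.7, 0.1]
width: 0.0873
gripper_force: 0.0
```

```bash

python3 - <<'E'
from h import *
st()
d=cam('wrist'); cv2.imwrite('pics/w2.png',d['frame'])
for q in ('disc_large',): masks('wrist',q,d)
E
```

```text
t 2.03 tcp [ 546.4 -365.6  194.6] close -67.6 F [1.6 1.7 0.1] w 87.3 g 0.0
wrist disc_large 0.92 px [285. 202.] rect 539.5 -372.4 size 58 58 longaxis 165.1 top 11.2 col [204. 215. 213.]
```

View pics/w2.png

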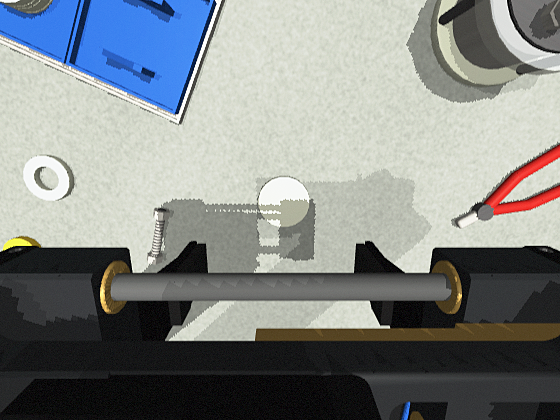

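The wrist view shows the large disc at (285,202), between the fingers, with the clear bench around it. I'm going down to it.

Emit:
{"fn": "drive_tool", "kwargs": {
  "series": [
    {"grip": 87, "dx": 1, "dy": 0, "dz": -40, "spin": 0},
    {"grip": 87, "dx": 0, "dy": 0, "dz": -40, "spin": 0},
    {"grip": 87, "dx": 0, "dy": 0, "dz": -40, "spin": 0},
    {"grip": 87, "dx": 0, "dy": 0, "dz": -25, "spin": 0},
    {"grip": 87, "dx": 0, "dy": 0, "dz": 0, "spin": 0}
  ]
}}

```text
t: 2.55
tcp_pos: [0.5345, -0.3733, 0.0424]
eef_rot: [-0.003, 0.982, 0.188, -0.004]
contact_force: [-0.3, 1.0, -0.7]
width: 0.087
gripper_force: 0.0
```

```bash

python3 - <<'E'
from h import *
st()
d=cam('wrist');st()
for q in ('disc_large',): masks('wrist',q,d)
E
```

```text
t 2.55 tcp [ 534.5 -373.3   42.4] close -68.3 F [-0.3  1.  -0.7] w 87.0 g 0.0
t 2.6 tcp [ 536.4 -374.1   46.1] close -68.3 F [-0.7 -0.1  0.6] w 87.0 g 0.0
wrist disc_large 0.91 px [284. 230.] rect 539.5 -372.3 size 60 59 longaxis 24.1 top 10.9 col [200. 212. 210.]
wrist disc_large 0.22 px [ 76. 246.] rect 474.7 -239.3 size 3 11 longaxis 99.3 top 9.9 col [69. 72. 73.]
```

Emit:
{"fn": "drive_tool", "kwargs": {
  "series": [
    {"grip": 87, "dx": 1, "dy": 0, "dz": -15, "spin": 0},
    {"grip": 87, "dx": 0, "dy": 0, "dz": -12, "spin": 0},
    {"grip": 87, "dx": 0, "dy": 0, "dz": -8, "spin": 0},
    {"grip": 87, "dx": 0, "dy": 0, "dz": -5, "spin": 0},
    {"grip": 87, "dx": 0, "dy": 0, "dz": -2, "spin": 0}
  ]
}}

```text
t: 3.07
tcp_pos: [0.5395, -0.3734, 0.005]
eef_rot: [-0.0, 0.982, 0.189, -0.0]
contact_force: [-0.3, 0.5, 0.6]
width: 0.0868
gripper_force: 0.0
```

Emit:
{"fn": "drive_tool", "kwargs": {
  "series": [
    {"grip": 66, "dx": 0, "dy": 0, "dz": 0, "spin": 0},
    {"grip": 63, "dx": 0, "dy": 0, "dz": 0, "spin": 0},
    {"grip": 60, "dx": 0, "dy": 0, "dz": 0, "spin": 0},
    {"grip": 60, "dx": 0, "dy": 0, "dz": 0, "spin": 0},
    {"grip": 60, "dx": 0, "dy": 0, "dz": 0, "spin": 0}
  ],
  "newtons": 5
}}

```text
t: 3.48
tcp_pos: [0.54, -0.3737, 0.0061]
eef_rot: [0.0, 0.982, 0.189, 0.0]
contact_force: [-0.8, 0.6, 0.6]
width: 0.0634
gripper_force: 0.3
```

Emit:
{"fn": "drive_tool", "kwargs": {
  "series": [
    {"grip": 60, "dx": 0, "dy": 0, "dz": 0, "spin": 0},
    {"grip": 60, "dx": 0, "dy": 0, "dz": 0, "spin": 0},
    {"grip": 60, "dx": 0, "dy": 0, "dz": 0, "spin": 0}
  ]
}}

```text
t: 3.73
tcp_pos: [0.54, -0.3736, 0.006]
eef_rot: [0.0, 0.982, 0.189, 0.0]
contact_force: [-0.7, 1.3, 2.7]
width: 0.0613
gripper_force: 5.0
```

Emit:
{"fn": "drive_tool", "kwargs": {
  "series": [
    {"grip": 68, "dx": 0, "dy": 0, "dz": 0, "spin": 0},
    {"grip": 68, "dx": 0, "dy": 0, "dz": -1, "spin": 0},
    {"grip": 68, "dx": 0, "dy": 0, "dz": -2, "spin": 0},
    {"grip": 55, "dx": 0, "dy": 0, "dz": 0, "spin": 0},
    {"grip": 55, "dx": 0, "dy": 0, "dz": 0, "spin": 0}
  ],
  "newtons": 15
}}

```text
t: 4.15
tcp_pos: [0.5397, -0.3735, 0.0024]
eef_rot: [-0.0, 0.982, 0.189, -0.0]
contact_force: [-0.2, -0.3, -0.3]
width: 0.0614
gripper_force: 15.0
```

Emit:
{"fn": "drive_tool", "kwargs": {
  "series": [
    {"grip": 55, "dx": 0, "dy": 0, "dz": 0, "spin": 0},
    {"grip": 55, "dx": 0, "dy": 0, "dz": 0, "spin": 0},
    {"grip": 55, "dx": 0, "dy": 0, "dz": 0, "spin": 0}
  ]
}}

```text
t: 4.4
tcp_pos: [0.5398, -0.3736, 0.0027]
eef_rot: [0.0, 0.982, 0.189, 0.0]
contact_force: [0.1, 0.1, -0.9]
width: 0.0611
gripper_force: 15.0
```

Emit:
{"fn": "drive_tool", "kwargs": {
  "series": [
    {"grip": 55, "dx": 0, "dy": 0, "dz": 10, "spin": 0},
    {"grip": 55, "dx": 0, "dy": 0, "dz": 30, "spin": 0},
    {"grip": 55, "dx": 0, "dy": 0, "dz": 30, "spin": 0},
    {"grip": 55, "dx": 0, "dy": 0, "dz": 30, "spin": 0},
    {"grip": 55, "dx": 0, "dy": 0, "dz": 10, "spin": 0}
  ]
}}

```text
t: 4.82
tcp_pos: [0.5419, -0.3747, 0.1188]
eef_rot: [0.002, 0.982, 0.189, 0.003]
contact_force: [1.0, -1.2, 0.3]
width: 0.0612
gripper_force: 15.0
```

Emit:
{"fn": "drive_tool", "kwargs": {
  "series": [
    {"grip": 55, "dx": 9, "dy": 30, "dz": 0, "spin": 0},
    {"grip": 55, "dx": 9, "dy": 39, "dz": 0, "spin": 0},
    {"grip": 55, "dx": 9, "dy": 39, "dz": 0, "spin": 0},
    {"grip": 55, "dx": 9, "dy": 39, "dz": 0, "spin": 0},
    {"grip": 55, "dx": 9, "dy": 39, "dz": 0, "spin": 0}
  ]
}}

```text
t: 5.23
tcp_pos: [0.5849, -0.1858, 0.1132]
eef_rot: [0.0, 0.982, 0.189, 0.0]
contact_force: [1.3, -0.6, -1.6]
width: 0.0614
gripper_force: 15.0
```

Emit:
{"fn": "drive_tool", "kwargs": {
  "series": [
    {"grip": 55, "dx": 9, "dy": 39, "dz": 0, "spin": 0},
    {"grip": 55, "dx": 9, "dy": 39, "dz": 0, "spin": 0},
    {"grip": 55, "dx": 9, "dy": 30, "dz": 0, "spin": 0},
    {"grip": 55, "dx": 0, "dy": 15, "dz": 0, "spin": 0},
    {"grip": 55, "dx": 0, "dy": 0, "dz": 0, "spin": 0}
  ]
}}

```text
t: 5.65
tcp_pos: [0.6122, -0.0586, 0.1132]
eef_rot: [-0.001, 0.981, 0.193, 0.0]
contact_force: [-0.3, 0.2, -1.0]
width: 0.0615
gripper_force: 15.0
```

Emit:
{"fn": "drive_tool", "kwargs": {
  "series": [
    {"grip": 55, "dx": 0, "dy": 0, "dz": 0, "spin": 0},
    {"grip": 55, "dx": 0, "dy": 0, "dz": 0, "spin": 0},
    {"grip": 55, "dx": 0, "dy": 0, "dz": 0, "spin": 0}
  ]
}}

```text
t: 5.9
tcp_pos: [0.6116, -0.0665, 0.1127]
eef_rot: [0.0, 0.982, 0.188, -0.0]
contact_force: [0.2, -0.3, -1.0]
width: 0.0611
gripper_force: 15.0
```

```bash
cat >> h.py <<'E'
def whites(d,zmin=.01,xy=None,r=.06,band=.004):
    "circle fit (x,y,r,z mm) to the bright flat top near xy"
    P=d['P']; g=d['frame'].min(2)>110
    m=g&(np.hypot(P[...,0]-xy[0],P[...,1]-xy[1])<r)&(P[...,2]>zmin)&(P[...,2]<.07)
    if m.sum()<50: return None
    z=np.median(P[m][:,2]); m&=abs(P[...,2]-z)<band
    n,l,s,_=cv2.connectedComponentsWithStats(m.astype(np.uint8)); k=1+np.argmax(s[1:,4])
    p=(P[l==k][:,:2]*1000).astype(np.float32); (x,y),rr=cv2.minEnclosingCircle(p)
    return np.round([x,y,rr,z*1000,*p.mean(0),2000*0+s[k,4]],1)
E
python3 - <<'E'
from h import *
st()
d=cam('wrist'); st(); cv2.imwrite('pics/w3.png',d['frame'])
print(whites(d,.014,(.650,-.046),.05)); masks('wrist','disc_bin',d); masks('wrist','disc_large',d)
t=cam('top'); print(whites(t,.014,(.650,-.046),.05))
E
```

```text
t 5.9 tcp [611.6 -66.5 112.7] close -68.3 F [ 0.2 -0.3 -1. ] w 61.1 g 15.0
t 5.95 tcp [611.6 -66.3 112.7] close -68.3 F [-0.7 -0.  -0.3] w 61.4 g 15.0
[ 652.   -44.3   30.9   33.2  652.8  -44.  4593. ]
wrist disc_bin 0.91 px [261. 130.] rect 651.8 -44.2 size 119 119 longaxis 178.1 top 13.8 col [227. 138.  72.]
wrist disc_large 0.62 px [281. 251.] rect 612.0 -65.0 size 57 61 longaxis 169.1 top 121.3 col [185. 201. 200.]
None
```

View pics/w3.png

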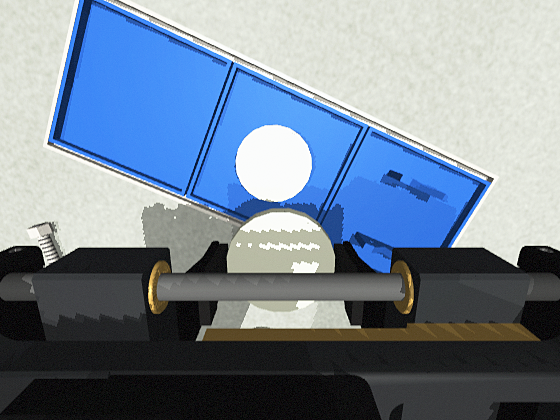

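Clear view: the pile is at (274,163) in the disc bin, and the held disc is at (281,258) between the fingers. I'm moving over the pile and lowering.

Emit:
{"fn": "drive_tool", "kwargs": {
  "series": [
    {"grip": 55, "dx": 15, "dy": 8, "dz": 0, "spin": 0},
    {"grip": 55, "dx": 15, "dy": 8, "dz": 0, "spin": 0},
    {"grip": 55, "dx": 10.5, "dy": 5, "dz": -15, "spin": 0},
    {"grip": 55, "dx": 0, "dy": 0, "dz": -25, "spin": 0},
    {"grip": 55, "dx": 0, "dy": 0, "dz": -15, "spin": 0}
  ]
}}

```text
t: 6.52
tcp_pos: [0.6521, -0.0433, 0.0557]
eef_rot: [-0.0, 0.982, 0.189, -0.001]
contact_force: [-0.9, -0.1, -1.3]
width: 0.0614
gripper_force: 15.0
```

Emit:
{"fn": "drive_tool", "kwargs": {
  "series": [
    {"grip": 55, "dx": 0, "dy": 0, "dz": -8, "spin": 0},
    {"grip": 55, "dx": 0, "dy": 0, "dz": 0, "spin": 0},
    {"grip": 55, "dx": 0, "dy": 0, "dz": 0, "spin": 0},
    {"grip": 55, "dx": 0, "dy": 0, "dz": 0, "spin": 0},
    {"grip": 55, "dx": 0, "dy": 0, "dz": 0, "spin": 0}
  ]
}}

```text
t: 6.93
tcp_pos: [0.6532, -0.0437, 0.0512]
eef_rot: [0.0, 0.982, 0.189, 0.001]
contact_force: [0.4, 0.3, 0.3]
width: 0.061
gripper_force: 15.0
```

```bash
python3 - <<'E'
from h import *
st()
d=cam('wrist'); cv2.imwrite('pics/w4.png',d['frame'])
masks('wrist','disc_large',d); masks('wrist','disc_bin',d)
E
```

```text
t 6.93 tcp [653.2 -43.7  51.2] close -68.2 F [0.4 0.3 0.3] w 61.0 g 15.0
wrist disc_large 0.86 px [282. 250.] rect 654.9 -44.5 size 60 57 longaxis 54.3 top 59.8 col [191. 207. 205.]
wrist disc_bin 0.55 px [285. 195.] rect 652.0 -44.6 size 120 120 longaxis 177.9 top 14.6 col [212. 124.  61.]
```

Emit:
{"fn": "drive_tool", "kwargs": {
  "series": [
    {"grip": 55, "dx": -1, "dy": -1.7, "dz": -3, "spin": 0},
    {"grip": 55, "dx": 0, "dy": 0, "dz": -4, "spin": 0},
    {"grip": 55, "dx": 0, "dy": 0, "dz": -2, "spin": 0},
    {"grip": 55, "dx": 0, "dy": 0, "dz": -1, "spin": 0},
    {"grip": 55, "dx": 0, "dy": 0, "dz": 0, "spin": 0}
  ]
}}

```text
t: 7.5
tcp_pos: [0.651, -0.0452, 0.0392]
eef_rot: [-0.0, 0.982, 0.189, -0.0]
contact_force: [-0.2, -0.2, -0.6]
width: 0.0617
gripper_force: 15.0
```

Emit:
{"fn": "drive_tool", "kwargs": {
  "series": [
    {"grip": 55, "dx": 0, "dy": 0, "dz": -1, "spin": 0},
    {"grip": 55, "dx": 0, "dy": 0, "dz": -1, "spin": 0},
    {"grip": 55, "dx": 0, "dy": 0, "dz": 0, "spin": 0}
  ]
}}

```text
t: 7.75
tcp_pos: [0.6513, -0.0452, 0.0375]
eef_rot: [0.0, 0.982, 0.189, -0.0]
contact_force: [0.6, 1.0, -1.2]
width: 0.0615
gripper_force: 15.0
```

Emit:
{"fn": "drive_tool", "kwargs": {
  "series": [
    {"grip": 55, "dx": 0, "dy": 0, "dz": -1, "spin": 0},
    {"grip": 55, "dx": 0, "dy": 0, "dz": 0, "spin": 0}
  ]
}}

```text
t: 7.92
tcp_pos: [0.6513, -0.0452, 0.0366]
eef_rot: [0.0, 0.982, 0.189, -0.0]
contact_force: [-0.3, -0.8, -0.8]
width: 0.0614
gripper_force: 15.0
```

Emit:
{"fn": "drive_tool", "kwargs": {
  "series": [
    {"grip": 55, "dx": 0, "dy": 0, "dz": -1, "spin": 0},
    {"grip": 55, "dx": 0, "dy": 0, "dz": 0, "spin": 0}
  ]
}}

```text
t: 8.08
tcp_pos: [0.6512, -0.0452, 0.0355]
eef_rot: [0.0, 0.982, 0.189, -0.0]
contact_force: [0.1, -0.3, -1.1]
width: 0.061
gripper_force: 15.0
```

Emit:
{"fn": "drive_tool", "kwargs": {
  "series": [
    {"grip": 55, "dx": 0.8, "dy": 0, "dz": -0.5, "spin": 0},
    {"grip": 55, "dx": 0, "dy": 0, "dz": -0.5, "spin": 0},
    {"grip": 55, "dx": 0, "dy": 0, "dz": 0, "spin": 0}
  ]
}}

```text
t: 8.33
tcp_pos: [0.6523, -0.0453, 0.0353]
eef_rot: [0.0, 0.982, 0.189, 0.0]
contact_force: [-2.9, 0.4, 4.9]
width: 0.0613
gripper_force: 15.0
```

Emit:
{"fn": "drive_tool", "kwargs": {
  "series": [
    {"grip": 55, "dx": 0, "dy": 0, "dz": -1, "spin": 0},
    {"grip": 55, "dx": 0, "dy": 0, "dz": 0, "spin": 0}
  ]
}}

```text
t: 8.5
tcp_pos: [0.6524, -0.0453, 0.0352]
eef_rot: [0.0, 0.982, 0.189, 0.0]
contact_force: [-6.1, -0.4, 12.1]
width: 0.0617
gripper_force: 15.0
```

Emit:
{"fn": "drive_tool", "kwargs": {
  "series": [
    {"grip": 55, "dx": 0, "dy": 0, "dz": -1, "spin": 0},
    {"grip": 55, "dx": 0, "dy": 0, "dz": 0, "spin": 0}
  ]
}}

```text
t: 8.67
tcp_pos: [0.6527, -0.0451, 0.0346]
eef_rot: [0.0, 0.982, 0.189, 0.001]
contact_force: [-6.3, 0.1, 14.8]
width: 0.0613
gripper_force: 15.0
```

Emit:
{"fn": "drive_tool", "kwargs": {
  "series": [
    {"grip": 55, "dx": 0, "dy": 0, "dz": 1.6, "spin": 0},
    {"grip": 55, "dx": 0, "dy": 0, "dz": 0, "spin": 0},
    {"grip": 66, "dx": 0, "dy": 0, "dz": 0, "spin": 0},
    {"grip": 72, "dx": 0, "dy": 0, "dz": 0, "spin": 0},
    {"grip": 75, "dx": 0, "dy": 0, "dz": 0, "spin": 0}
  ]
}}

```text
t: 9.08
tcp_pos: [0.652, -0.0453, 0.034]
eef_rot: [-0.0, 0.982, 0.189, -0.0]
contact_force: [-0.5, -0.8, 0.5]
width: 0.0712
gripper_force: 0.0
```

Emit:
{"fn": "drive_tool", "kwargs": {
  "series": [
    {"grip": 78, "dx": 0, "dy": 0, "dz": 3, "spin": 0},
    {"grip": 87, "dx": 0, "dy": 0, "dz": 10, "spin": 0},
    {"grip": 87, "dx": -10, "dy": -4, "dz": 25, "spin": 0},
    {"grip": 87, "dx": -20, "dy": -10, "dz": 25, "spin": 0},
    {"grip": 87, "dx": -11, "dy": -7, "dz": 15, "spin": 0}
  ]
}}

```text
t: 9.5
tcp_pos: [0.611, -0.0665, 0.1155]
eef_rot: [0.0, 0.982, 0.189, 0.001]
contact_force: [-0.2, -0.4, 1.5]
width: 0.0858
gripper_force: 0.0
```

Emit:
{"fn": "drive_tool", "kwargs": {
  "series": [
    {"grip": 87, "dx": 0, "dy": 0, "dz": 0, "spin": 0},
    {"grip": 87, "dx": 0, "dy": 0, "dz": 0, "spin": 0},
    {"grip": 87, "dx": 0, "dy": 0, "dz": 0, "spin": 0},
    {"grip": 87, "dx": 0, "dy": 0, "dz": 0, "spin": 0}
  ]
}}

```text
t: 9.83
tcp_pos: [0.611, -0.0656, 0.1114]
eef_rot: [-0.0, 0.982, 0.19, -0.001]
contact_force: [-0.0, 0.2, -0.8]
width: 0.087
gripper_force: 0.0
```

```bash
python3 - <<'E'
from h import *
st()
d=cam('wrist'); cv2.imwrite('pics/w5.png',cv2.resize(d['frame'][80:300,150:420],None,fx=2,fy=2))
print(whites(d,.014,(.652,-.045),.05)); masks('wrist','disc_bin',d)
E
```

```text
t 9.83 tcp [611.  -65.6 111.4] close -68.1 F [-0.   0.2 -0.8] w 87.0 g 0.0
[ 651.7  -45.8   31.    43.2  652.7  -45.3 5015. ]
```

View pics/w5.png

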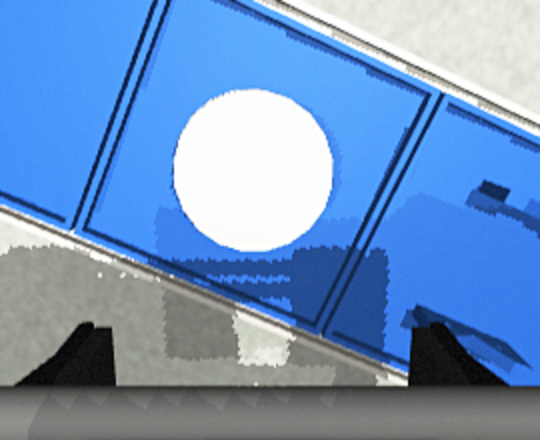

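The new disc sits on the pile at crop (253,170), flush as far as can be seen, with the top at z=43 and within about 1.5 mm of the pile. Next is the small white disc.

Emit:
{"fn": "drive_tool", "kwargs": {
  "series": [
    {"grip": 70, "dx": -38, "dy": 12, "dz": 0, "spin": 0},
    {"grip": 70, "dx": -38, "dy": 12, "dz": 0, "spin": 0},
    {"grip": 70, "dx": -38, "dy": 12, "dz": 0, "spin": 0},
    {"grip": 70, "dx": -36, "dy": 11, "dz": -10, "spin": 0},
    {"grip": 65, "dx": -12, "dy": 4, "dz": -15, "spin": 0}
  ]
}}

```text
t: 10.35
tcp_pos: [0.4457, -0.0138, 0.0871]
eef_rot: [0.0, 0.982, 0.19, -0.001]
contact_force: [2.1, 0.1, -0.3]
width: 0.0689
gripper_force: 0.0
```

Emit:
{"fn": "drive_tool", "kwargs": {
  "series": [
    {"grip": 65, "dx": 0, "dy": 0, "dz": -20, "spin": 0},
    {"grip": 65, "dx": 0, "dy": 0, "dz": 0, "spin": 0},
    {"grip": 65, "dx": 0, "dy": 0, "dz": 0, "spin": 0},
    {"grip": 65, "dx": 0, "dy": 0, "dz": 0, "spin": 0}
  ]
}}

```text
t: 10.68
tcp_pos: [0.45, -0.0151, 0.068]
eef_rot: [-0.0, 0.982, 0.189, 0.0]
contact_force: [0.2, 1.1, 0.0]
width: 0.0653
gripper_force: 0.0
```

```bash
python3 - <<'E'
from h import *
st()
d=cam('wrist'); print(whites(d,.006,(.449,-.014),.035)); masks('wrist','disc_small',d)
t=cam('top'); print(whites(t,.006,(.652,-.045),.045))
E
```

```text
t 10.68 tcp [450.  -15.1  68. ] close -68.2 F [0.2 1.1 0. ] w 65.3 g 0.0
[ 448.5  -11.8   21.8   10.1  449.2  -11.5 2349. ]
wrist disc_small 0.72 px [277. 226.] rect 449.4 -11.5 size 41 42 longaxis 160.6 top 10.9 col [197. 212. 210.]
wrist disc_small 0.57 px [230. 315.] rect 357.1 -1.3 size 29 43 longaxis 125.5 top 10.9 col [ 55. 180. 209.]
[651.8 -47.   30.3  43.1 651.9 -47.  505. ]
```

Emit:
{"fn": "drive_tool", "kwargs": {
  "series": [
    {"grip": 65, "dx": -1, "dy": 2.5, "dz": -20, "spin": 0},
    {"grip": 65, "dx": 0, "dy": 0, "dz": -20, "spin": 0},
    {"grip": 65, "dx": 0, "dy": 0, "dz": -14, "spin": 0},
    {"grip": 65, "dx": 0, "dy": 0, "dz": -8, "spin": 0},
    {"grip": 65, "dx": 0, "dy": 0, "dz": -3, "spin": 0}
  ]
}}

```text
t: 11.25
tcp_pos: [0.4479, -0.0128, 0.0016]
eef_rot: [-0.0, 0.982, 0.189, -0.001]
contact_force: [-0.9, 0.5, 0.3]
width: 0.0651
gripper_force: 0.0
```

Emit:
{"fn": "drive_tool", "kwargs": {
  "series": [
    {"grip": 60, "dx": 0, "dy": 0, "dz": 0, "spin": 0},
    {"grip": 45, "dx": 0, "dy": 0, "dz": 0, "spin": 0},
    {"grip": 38, "dx": 0, "dy": 0, "dz": 0, "spin": 0},
    {"grip": 38, "dx": 0, "dy": 0, "dz": 0, "spin": 0},
    {"grip": 38, "dx": 0, "dy": 0, "dz": 0, "spin": 0}
  ],
  "newtons": 12
}}

```text
t: 11.67
tcp_pos: [0.4486, -0.0128, 0.0029]
eef_rot: [0.0, 0.982, 0.189, 0.001]
contact_force: [-0.0, -0.6, 3.1]
width: 0.0437
gripper_force: 12.0
```

Emit:
{"fn": "drive_tool", "kwargs": {
  "series": [
    {"grip": 38, "dx": 0, "dy": 0, "dz": 0, "spin": 0},
    {"grip": 38, "dx": 0, "dy": 0, "dz": 0, "spin": 0}
  ]
}}

```text
t: 11.83
tcp_pos: [0.4487, -0.0128, 0.0029]
eef_rot: [0.0, 0.982, 0.189, 0.001]
contact_force: [-0.7, -0.6, 6.3]
width: 0.0438
gripper_force: 12.0
```

Emit:
{"fn": "drive_tool", "kwargs": {
  "series": [
    {"grip": 38, "dx": 0, "dy": 0, "dz": 15, "spin": 0},
    {"grip": 38, "dx": 0, "dy": 0, "dz": 30, "spin": 0},
    {"grip": 38, "dx": 0, "dy": 0, "dz": 35, "spin": 0},
    {"grip": 38, "dx": 20, "dy": -6, "dz": 25, "spin": 0},
    {"grip": 38, "dx": 32, "dy": -11, "dz": 5, "spin": 0}
  ]
}}

```text
t: 12.25
tcp_pos: [0.5015, -0.0291, 0.1172]
eef_rot: [0.001, 0.982, 0.19, 0.003]
contact_force: [2.3, 0.5, 1.1]
width: 0.0435
gripper_force: 12.0
```

Emit:
{"fn": "drive_tool", "kwargs": {
  "series": [
    {"grip": 38, "dx": 36, "dy": -12, "dz": 0, "spin": 0},
    {"grip": 38, "dx": 36, "dy": -12, "dz": 0, "spin": 0},
    {"grip": 38, "dx": 28, "dy": -9, "dz": 0, "spin": 0},
    {"grip": 38, "dx": 10, "dy": -3, "dz": 0, "spin": 0},
    {"grip": 38, "dx": 0, "dy": 0, "dz": 0, "spin": 0}
  ]
}}

```text
t: 12.67
tcp_pos: [0.6117, -0.0667, 0.1115]
eef_rot: [-0.0, 0.982, 0.189, -0.0]
contact_force: [-0.8, 0.8, -0.4]
width: 0.0432
gripper_force: 12.0
```

Emit:
{"fn": "drive_tool", "kwargs": {
  "series": [
    {"grip": 38, "dx": 0, "dy": 0, "dz": 0, "spin": 0},
    {"grip": 38, "dx": 0, "dy": 0, "dz": 0, "spin": 0},
    {"grip": 38, "dx": 0, "dy": 0, "dz": 0, "spin": 0}
  ]
}}

```text
t: 12.92
tcp_pos: [0.6093, -0.0653, 0.1125]
eef_rot: [0.0, 0.982, 0.19, -0.0]
contact_force: [-0.9, 0.7, -0.3]
width: 0.043
gripper_force: 12.0
```

```bash
python3 - <<'E'
from h import *
st()
d=cam('wrist'); cv2.imwrite('pics/w6.png',d['frame'])
print(whites(d,.014,(.652,-.045),.05)); masks('wrist','disc_bin',d); masks('wrist','disc_small',d)
E
```

```text
t 12.92 tcp [609.3 -65.3 112.5] close -68.1 F [-0.9  0.7 -0.3] w 43.0 g 12.0
[ 652.   -45.7   30.9   43.2  652.6  -45.3 4996. ]
wrist disc_bin 0.61 px [266. 126.] rect 651.9 -44.6 size 119 119 longaxis 88.0 top 13.7 col [226. 140.  73.]
wrist disc_small 0.67 px [282. 249.] rect 617.2 -62.5 size 28 41 longaxis 110.6 top 120.3 col [173. 193. 191.]
```

Emit:
{"fn": "drive_tool", "kwargs": {
  "series": [
    {"grip": 38, "dx": 15, "dy": 7, "dz": 0, "spin": 0},
    {"grip": 38, "dx": 17, "dy": 8, "dz": -5, "spin": 0},
    {"grip": 38, "dx": 10.3, "dy": 5, "dz": -20, "spin": 0},
    {"grip": 38, "dx": 0, "dy": 0, "dz": -20, "spin": 0},
    {"grip": 38, "dx": 0, "dy": 0, "dz": -10, "spin": 0}
  ]
}}

```text
t: 13.48
tcp_pos: [0.6514, -0.0451, 0.055]
eef_rot: [-0.0, 0.982, 0.19, -0.001]
contact_force: [-0.2, 0.4, -0.5]
width: 0.0432
gripper_force: 12.0
```

Emit:
{"fn": "drive_tool", "kwargs": {
  "series": [
    {"grip": 38, "dx": 0, "dy": 0, "dz": -4, "spin": 0},
    {"grip": 38, "dx": 0, "dy": 0, "dz": 0, "spin": 0},
    {"grip": 38, "dx": 0, "dy": 0, "dz": 0, "spin": 0},
    {"grip": 38, "dx": 0, "dy": 0, "dz": 0, "spin": 0},
    {"grip": 38, "dx": 0, "dy": 0, "dz": 0, "spin": 0}
  ]
}}

```text
t: 13.9
tcp_pos: [0.653, -0.046, 0.0546]
eef_rot: [0.0, 0.982, 0.189, 0.001]
contact_force: [0.3, 0.8, 0.8]
width: 0.0432
gripper_force: 12.0
```

Emit:
{"fn": "drive_tool", "kwargs": {
  "series": [
    {"grip": 38, "dx": -1, "dy": 0.7, "dz": -3, "spin": 0},
    {"grip": 38, "dx": 0, "dy": 0, "dz": -3, "spin": 0},
    {"grip": 38, "dx": 0, "dy": 0, "dz": -1, "spin": 0},
    {"grip": 38, "dx": 0, "dy": 0, "dz": 0, "spin": 0},
    {"grip": 38, "dx": 0, "dy": 0, "dz": 0, "spin": 0}
  ]
}}

```text
t: 14.32
tcp_pos: [0.6514, -0.0451, 0.0462]
eef_rot: [0.0, 0.982, 0.189, -0.0]
contact_force: [-1.1, 0.2, -0.7]
width: 0.0434
gripper_force: 12.0
```

Emit:
{"fn": "drive_tool", "kwargs": {
  "series": [
    {"grip": 38, "dx": 0, "dy": 0, "dz": -1, "spin": 0},
    {"grip": 38, "dx": 0, "dy": 0, "dz": 0, "spin": 0}
  ]
}}

```text
t: 14.48
tcp_pos: [0.6515, -0.045, 0.0461]
eef_rot: [0.0, 0.982, 0.189, 0.0]
contact_force: [-4.1, -0.3, 6.8]
width: 0.0434
gripper_force: 12.0
```

Emit:
{"fn": "drive_tool", "kwargs": {
  "series": [
    {"grip": 38, "dx": 0, "dy": 0, "dz": -1, "spin": 0},
    {"grip": 38, "dx": 0, "dy": 0, "dz": 0, "spin": 0}
  ]
}}

```text
t: 14.65
tcp_pos: [0.6517, -0.045, 0.0455]
eef_rot: [0.0, 0.982, 0.189, 0.0]
contact_force: [-4.2, 0.1, 10.7]
width: 0.0431
gripper_force: 12.0
```

Contact was at about 46 mm. I'll relieve the load, release, retreat and check.

Emit:
{"fn": "drive_tool", "kwargs": {
  "series": [
    {"grip": 38, "dx": 0, "dy": 0, "dz": 1.2, "spin": 0},
    {"grip": 38, "dx": 0, "dy": 0, "dz": 0, "spin": 0},
    {"grip": 48, "dx": 0, "dy": 0, "dz": 0, "spin": 0},
    {"grip": 55, "dx": 0, "dy": 0, "dz": 0, "spin": 0},
    {"grip": 60, "dx": 0, "dy": 0, "dz": 0, "spin": 0}
  ]
}}

```text
t: 15.07
tcp_pos: [0.6513, -0.0451, 0.0452]
eef_rot: [-0.0, 0.982, 0.189, -0.0]
contact_force: [-0.1, 0.7, 0.8]
width: 0.0545
gripper_force: 0.0
```

Emit:
{"fn": "drive_tool", "kwargs": {
  "series": [
    {"grip": 65, "dx": 0, "dy": 0, "dz": 5, "spin": 0},
    {"grip": 70, "dx": 0, "dy": 0, "dz": 15, "spin": 0},
    {"grip": 70, "dx": -10, "dy": -4, "dz": 25, "spin": 0},
    {"grip": 70, "dx": -20, "dy": -10, "dz": 20, "spin": 0},
    {"grip": 70, "dx": -11, "dy": -6, "dz": 5, "spin": 0}
  ]
}}

```text
t: 15.48
tcp_pos: [0.611, -0.0656, 0.1193]
eef_rot: [0.001, 0.982, 0.189, 0.002]
contact_force: [-1.0, -1.1, -0.4]
width: 0.0694
gripper_force: 0.0
```

Emit:
{"fn": "drive_tool", "kwargs": {
  "series": [
    {"grip": 70, "dx": 0, "dy": 0, "dz": 0, "spin": 0},
    {"grip": 70, "dx": 0, "dy": 0, "dz": 0, "spin": 0},
    {"grip": 70, "dx": 0, "dy": 0, "dz": 0, "spin": 0}
  ]
}}

```text
t: 15.73
tcp_pos: [0.6106, -0.0645, 0.115]
eef_rot: [-0.0, 0.982, 0.189, -0.0]
contact_force: [-1.5, 0.8, -1.1]
width: 0.0696
gripper_force: 0.0
```

```bash
python3 - <<'E'
from h import *
st()
d=cam('wrist'); cv2.imwrite('pics/w7.png',cv2.resize(d['frame'][80:300,150:420],None,fx=2,fy=2))
print(whites(d,.047,(.652,-.045),.05))
P=d['P']; m=(abs(P[...,2]-.0432)<.003)&(np.hypot(P[...,0]-.652,P[...,1]+.045)<.036); p=(P[m][:,:2]*1000).astype(np.float32); print(cv2.minEnclosingCircle(p),m.sum())
E
```

```text
t 15.73 tcp [610.6 -64.5 115. ] close -68.2 F [-1.5  0.8 -1.1] w 69.6 g 0.0
[ 651.3  -45.2   21.9   53.2  651.9  -45.  2646. ]
((651.662109375, -45.625118255615234), 30.90779685974121) 2227
```

View pics/w7.png

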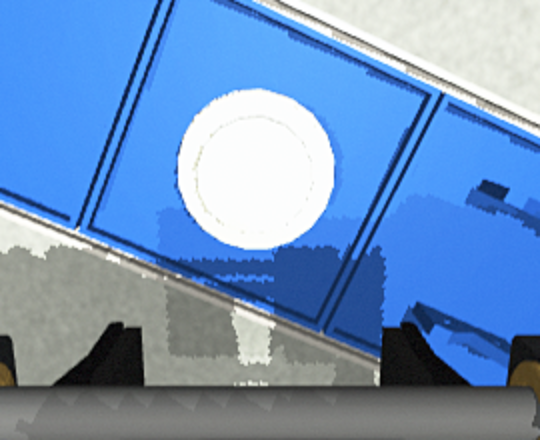

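The small disc's circle at crop (253,174) is concentric with the large one to about 0.6 mm. Next is the long rod.

Emit:
{"fn": "drive_tool", "kwargs": {
  "series": [
    {"grip": 50, "dx": -20, "dy": 24, "dz": 0, "spin": 3},
    {"grip": 50, "dx": -26, "dy": 32, "dz": 0, "spin": 3},
    {"grip": 50, "dx": -26, "dy": 32, "dz": 0, "spin": 3},
    {"grip": 50, "dx": -26, "dy": 32, "dz": 0, "spin": 2},
    {"grip": 50, "dx": -26, "dy": 32, "dz": 0, "spin": 0}
  ]
}}

```text
t: 16.2
tcp_pos: [0.485, 0.0889, 0.1148]
eef_rot: [-0.0, 0.959, 0.284, -0.0]
contact_force: [1.0, 0.4, -0.1]
width: 0.0517
gripper_force: 0.0
```

Emit:
{"fn": "drive_tool", "kwargs": {
  "series": [
    {"grip": 40, "dx": -16, "dy": 19, "dz": -10, "spin": 0},
    {"grip": 40, "dx": 0, "dy": 0, "dz": -15, "spin": 0},
    {"grip": 40, "dx": 0, "dy": 0, "dz": -10, "spin": 0},
    {"grip": 40, "dx": 0, "dy": 0, "dz": 0, "spin": 0},
    {"grip": 40, "dx": 0, "dy": 0, "dz": 0, "spin": 0}
  ]
}}

```text
t: 16.62
tcp_pos: [0.4705, 0.1055, 0.0798]
eef_rot: [-0.0, 0.959, 0.282, -0.001]
contact_force: [1.0, 0.1, 0.1]
width: 0.0406
gripper_force: 0.0
```

```bash
cat >> h.py <<'E'
def metal(d,xy,r,zlo,zhi):
    P=d['P']; m=(np.hypot(P[...,0]-xy[0],P[...,1]-xy[1])<r)&(P[...,2]>zlo)&(P[...,2]<zhi)
    n,l,s,_=cv2.connectedComponentsWithStats(m.astype(np.uint8)); k=1+np.argmax(s[1:,4])
    p=P[l==k][:,:2]*1000; (c,sz,a)=cv2.minAreaRect(p.astype(np.float32))
    v=np.linalg.svd(p-p.mean(0),full_matrices=False)[2][0]
    print('metal rect',np.round(c,1),np.round(sz),'pca ang',round(np.degrees(np.arctan2(v[1],v[0]))%180,1),'mean',p.mean(0).round(1),len(p),'z',np.percentile(P[l==k][:,2],95).round(4))
E
python3 - <<'E'
from h import *
st()
d=cam('wrist'); cv2.imwrite('pics/w8.png',d['frame'])
masks('wrist','rod_long',d); metal(d,(.470,.107),.075,.005,.03)
E
```

```text
t 16.62 tcp [470.5 105.5  79.8] close -57.2 F [1.  0.1 0.1] w 40.6 g 0.0
wrist rod_long 0.83 px [277. 208.] rect 474.0 112.1 size 99 18 longaxis 32.9 top 16.6 col [145. 150. 152.]
metal rect [473.7 111.3] [102.  19.] pca ang 33.6 mean [479.1 114.7] 1678 z 0.0173
```

View pics/w8.png

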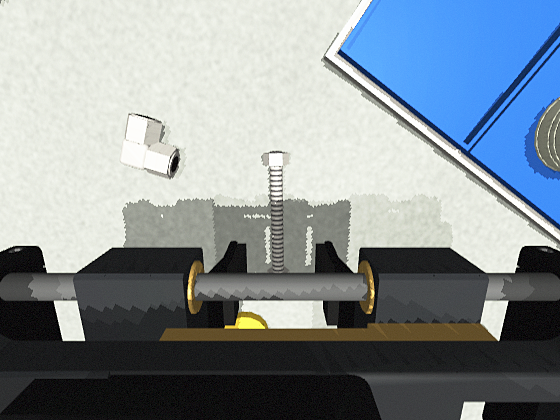

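The rod runs vertically at column 277 (rows 155–270) between the fingers, well aligned. The elbow is at (150,145). I'm gripping the rod.

Emit:
{"fn": "drive_tool", "kwargs": {
  "series": [
    {"grip": 40, "dx": 0, "dy": 3.5, "dz": -20, "spin": 0},
    {"grip": 40, "dx": 0, "dy": 0, "dz": -25, "spin": 0},
    {"grip": 40, "dx": 0, "dy": 0, "dz": -18, "spin": 0},
    {"grip": 40, "dx": 0, "dy": 0, "dz": -9, "spin": 0},
    {"grip": 40, "dx": 0, "dy": 0, "dz": -3, "spin": 0}
  ]
}}

```text
t: 17.13
tcp_pos: [0.4701, 0.109, 0.0046]
eef_rot: [-0.0, 0.959, 0.282, -0.001]
contact_force: [-0.3, -0.3, 0.5]
width: 0.0401
gripper_force: 0.0
```

Emit:
{"fn": "drive_tool", "kwargs": {
  "series": [
    {"grip": 35, "dx": 0, "dy": 0, "dz": 0, "spin": 0},
    {"grip": 20, "dx": 0, "dy": 0, "dz": 0, "spin": 0},
    {"grip": 5, "dx": 0, "dy": 0, "dz": 0, "spin": 0},
    {"grip": 5, "dx": 0, "dy": 0, "dz": 0, "spin": 0},
    {"grip": 5, "dx": 0, "dy": 0, "dz": 0, "spin": 0}
  ],
  "newtons": 20
}}

```text
t: 17.55
tcp_pos: [0.4709, 0.1095, 0.0062]
eef_rot: [0.0, 0.959, 0.282, 0.001]
contact_force: [0.2, 0.5, 0.6]
width: 0.0163
gripper_force: 0.0
```

Emit:
{"fn": "drive_tool", "kwargs": {
  "series": [
    {"grip": 5, "dx": 0, "dy": 0, "dz": 0, "spin": 0},
    {"grip": 5, "dx": 0, "dy": 0, "dz": 0, "spin": 0},
    {"grip": 5, "dx": 0, "dy": 0, "dz": 0, "spin": 0}
  ]
}}

```text
t: 17.8
tcp_pos: [0.4707, 0.1094, 0.0059]
eef_rot: [0.0, 0.959, 0.283, 0.0]
contact_force: [-1.2, -0.3, 5.1]
width: 0.0091
gripper_force: 20.0
```

Emit:
{"fn": "drive_tool", "kwargs": {
  "series": [
    {"grip": 25, "dx": 0, "dy": 0, "dz": 0, "spin": 0},
    {"grip": 25, "dx": 0, "dy": 0, "dz": -1, "spin": 0},
    {"grip": 25, "dx": 0, "dy": 0, "dz": -2, "spin": 0},
    {"grip": 5, "dx": 0, "dy": 0, "dz": 0, "spin": 0},
    {"grip": 5, "dx": 0, "dy": 0, "dz": 0, "spin": 0}
  ]
}}

```text
t: 18.22
tcp_pos: [0.4701, 0.1094, 0.0022]
eef_rot: [-0.0, 0.959, 0.283, -0.0]
contact_force: [0.9, -0.3, -0.4]
width: 0.0174
gripper_force: 0.0
```

Emit:
{"fn": "drive_tool", "kwargs": {
  "series": [
    {"grip": 5, "dx": 0, "dy": 0, "dz": 0, "spin": 0},
    {"grip": 5, "dx": 0, "dy": 0, "dz": 0, "spin": 0},
    {"grip": 5, "dx": 0, "dy": 0, "dz": 0, "spin": 0}
  ],
  "newtons": 30
}}

```text
t: 18.47
tcp_pos: [0.4704, 0.1094, 0.0025]
eef_rot: [0.0, 0.959, 0.282, -0.0]
contact_force: [0.1, -0.5, -1.1]
width: 0.0092
gripper_force: 30.0
```

Emit:
{"fn": "drive_tool", "kwargs": {
  "series": [
    {"grip": 5, "dx": 0, "dy": 0, "dz": 10, "spin": 0},
    {"grip": 5, "dx": 0, "dy": 0, "dz": 30, "spin": 0},
    {"grip": 5, "dx": 0, "dy": 0, "dz": 35, "spin": 0},
    {"grip": 5, "dx": 0, "dy": 0, "dz": 30, "spin": 0},
    {"grip": 5, "dx": 0, "dy": 0, "dz": 0, "spin": 0}
  ]
}}

```text
t: 18.88
tcp_pos: [0.4736, 0.1106, 0.1139]
eef_rot: [0.001, 0.959, 0.283, 0.004]
contact_force: [0.9, 0.5, -0.5]
width: 0.009
gripper_force: 30.0
```

```bash
python3 - <<'E'
from h import *
st()
d=cam('wrist'); print(np.round(d['origin'],3))
P=d['P']; masks('wrist','rod_long',d)
for m in optics.masks_of('wrist','rod_long')[:1]:
    p=P[m['mask']]*1000; p=p[~np.isnan(p[:,0])]; f=p[p[:,0]>np.percentile(p[:,0],95)]; print('far end',f.mean(0).round(1), 'near',p[p[:,0]<np.percentile(p[:,0],10)].mean(0).round(1))
E
```

```text
t 18.88 tcp [473.6 110.6 113.9] close -57.2 F [ 0.9  0.5 -0.5] w 9.0 g 30.0
[0.534 0.15  0.277]
wrist rod_long 0.68 px [280. 225.] rect 481.3 112.7 size 95 18 longaxis 36.2 top 128.9 col [145. 150. 151.]
wrist rod_long 0.45 px [167. 153.] rect 470.0 219.4 size 37 37 longaxis 104.8 top 22.7 col [215. 220. 221.]
far end [521.  134.6 124.3] near [443.5  91.8 123. ]
```

Emit:
{"fn": "drive_tool", "kwargs": {
  "series": [
    {"grip": 5, "dx": 14, "dy": -28, "dz": 0, "spin": -5},
    {"grip": 5, "dx": 16, "dy": -35, "dz": 0, "spin": -5},
    {"grip": 5, "dx": 16, "dy": -35, "dz": 0, "spin": -5},
    {"grip": 5, "dx": 16, "dy": -35, "dz": 0, "spin": -5},
    {"grip": 5, "dx": 16, "dy": -35, "dz": 0, "spin": -5}
  ]
}}

```text
t: 19.45
tcp_pos: [0.5479, -0.0603, 0.1059]
eef_rot: [-0.0, 0.998, 0.066, -0.001]
contact_force: [1.1, 0.8, -1.1]
width: 0.009
gripper_force: 30.0
```

Emit:
{"fn": "drive_tool", "kwargs": {
  "series": [
    {"grip": 5, "dx": 16, "dy": -35, "dz": 0, "spin": -5},
    {"grip": 5, "dx": 16, "dy": -35, "dz": 0, "spin": -5},
    {"grip": 5, "dx": 14, "dy": -27, "dz": 0, "spin": 0},
    {"grip": 5, "dx": 5, "dy": -10, "dz": 0, "spin": 0},
    {"grip": 5, "dx": 0, "dy": 0, "dz": 0, "spin": 0}
  ]
}}

```text
t: 19.87
tcp_pos: [0.5988, -0.1689, 0.1053]
eef_rot: [0.0, 1.0, -0.021, -0.001]
contact_force: [0.0, 0.2, -1.6]
width: 0.0088
gripper_force: 30.0
```

Emit:
{"fn": "drive_tool", "kwargs": {
  "series": [
    {"grip": 5, "dx": 0, "dy": 0, "dz": 0, "spin": 0},
    {"grip": 5, "dx": 0, "dy": 0, "dz": 0, "spin": 0},
    {"grip": 5, "dx": 0, "dy": 0, "dz": 0, "spin": 0}
  ]
}}

```text
t: 20.12
tcp_pos: [0.599, -0.1635, 0.1072]
eef_rot: [-0.0, 1.0, -0.018, -0.0]
contact_force: [1.1, 0.2, -0.5]
width: 0.0091
gripper_force: 30.0
```

```bash
python3 - <<'E'
from h import *
st()
d=cam('wrist'); cv2.imwrite('pics/w9.png',d['frame']); masks('wrist','rod_rack',d); masks('wrist','disc_bin',d)
P=d['P']*1000
m=(P[...,2]>24)&(P[...,2]<45)&(P[...,0]>590)&(P[...,0]<710)&(P[...,1]>-215)&(P[...,1]<-120)
n,l,s,_=cv2.connectedComponentsWithStats(m.astype(np.uint8))
for k in range(1,n):
    if s[k,4]>15: p=P[l==k]; print('rib part',p.mean(0).round(1),'min',p.min(0).round(1),'max',p.max(0).round(1),s[k,4])
mk=optics.masks_of('wrist','rod_long')[0]; p=P[mk['mask']&(P[...,2]>100)]; v=np.linalg.svd(p[:,:2]-p[:,:2].mean(0),full_matrices=False)[2][0]
print('rod',mk['confidence'],p.mean(0).round(1),np.degrees(np.arctan2(v[1],v[0]))%180,p.max(0).round(1))
E
```

```text
t 20.12 tcp [ 599.  -163.5  107.2] close -92.0 F [ 1.1  0.2 -0.5] w 9.1 g 30.0
wrist rod_rack 0.79 px [286. 150.] rect 647.2 -166.2 size 120 120 longaxis 178.3 top 15.2 col [226. 137.  71.]
wrist disc_bin 0.83 px [162. 131.] rect 651.6 -44.3 size 121 120 longaxis 88.0 top 14.8 col [224. 129.  62.]
wrist disc_bin 0.27 px [144. 152.] rect 652.1 -47.7 size 60 58 longaxis 5.7 top 44.2 col [230. 232. 230.]
rib part [ 680.  -154.3   32.7] min [ 676.8 -165.9   24.1] max [ 683.1 -143.1   38.5] 261
rib part [ 679.2 -180.2   32.9] min [ 676.2 -191.4   24.2] max [ 682.5 -168.3   38.3] 257
rib part [ 616.1 -180.3   33.5] min [ 612.3 -189.3   24. ] max [ 618.6 -171.    38.2] 217
rib part [ 617.3 -148.5   34.2] min [ 613.2 -156.3   25.2] max [ 619.7 -141.1   38.3] 189<stdin>:9: RuntimeWarning: Mean of empty slice.
  ret = um.true_divide(
Traceback (most recent call last):
IndexError: index 0 is out of bounds for axis 0 with size 0
```

View pics/w9.png

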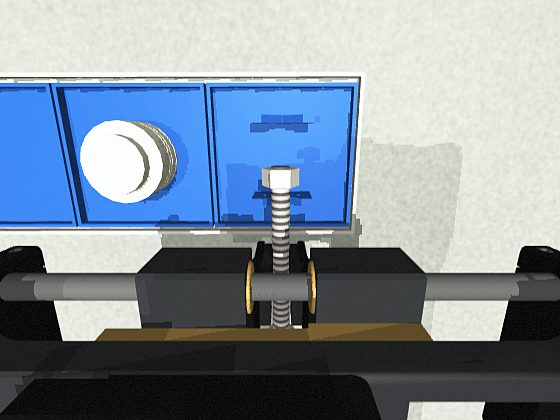

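The rod points ahead at column 280 with its nut at (281,178), and the rack's ribs are at (280,123) and (282,193). I'm moving over the rack centre.

Emit:
{"fn": "drive_tool", "kwargs": {
  "series": [
    {"grip": 5, "dx": 15, "dy": -1, "dz": 0, "spin": 0},
    {"grip": 5, "dx": 20, "dy": -1, "dz": 0, "spin": 0},
    {"grip": 5, "dx": 14, "dy": -1, "dz": -10, "spin": 0},
    {"grip": 5, "dx": 0, "dy": 0, "dz": -20, "spin": 0},
    {"grip": 5, "dx": 0, "dy": 0, "dz": -15, "spin": 0}
  ]
}}

```text
t: 20.73
tcp_pos: [0.649, -0.168, 0.0616]
eef_rot: [-0.0, 1.0, -0.019, 0.0]
contact_force: [-0.2, -0.1, -1.1]
width: 0.0088
gripper_force: 30.0
```

Emit:
{"fn": "drive_tool", "kwargs": {
  "series": [
    {"grip": 5, "dx": 0, "dy": 0, "dz": -10, "spin": 0},
    {"grip": 5, "dx": 0, "dy": 0, "dz": -6, "spin": 0},
    {"grip": 5, "dx": 0, "dy": 0, "dz": 0, "spin": 0},
    {"grip": 5, "dx": 0, "dy": 0, "dz": 0, "spin": 0},
    {"grip": 5, "dx": 0, "dy": 0, "dz": 0, "spin": 0}
  ]
}}

```text
t: 21.15
tcp_pos: [0.6491, -0.1687, 0.0477]
eef_rot: [0.0, 1.0, -0.019, 0.001]
contact_force: [0.3, 0.2, -0.2]
width: 0.0094
gripper_force: 30.0
```

```bash
python3 - <<'E'
from h import *
st()
d=cam('wrist');st()
P=d['P']*1000
mk=optics.masks_of('wrist','rod_long')
for q in mk: print(q['confidence'],P[q['mask']].mean(0).round(1),np.nanmax(P[q['mask']],0).round(1))
cv2.imwrite('pics/w10.png',d['frame'])
E
```

```text
t 21.15 tcp [ 649.1 -168.7   47.7] close -92.2 F [ 0.3  0.2 -0.2] w 9.4 g 30.0
t 21.2 tcp [ 649.1 -168.7   47.8] close -92.2 F [-0.1  0.2 -1.1] w 8.9 g 30.0
0.64 [nan nan nan] [ 704.  -159.9   64.4]
```

View pics/w10.png

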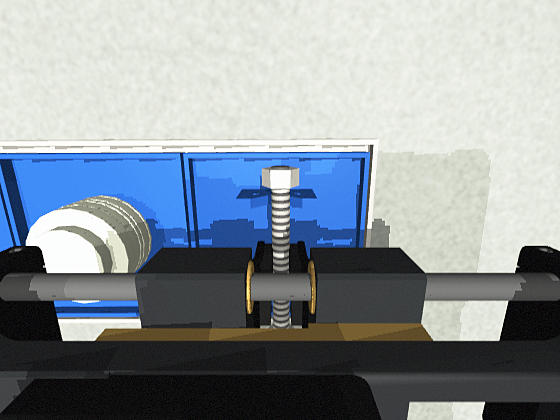

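The rod is over the notch: rib spans columns 237–315 (centre 276) and the rod is at 281, so I'm shifting about 2.5 mm in +y and going down.

Emit:
{"fn": "drive_tool", "kwargs": {
  "series": [
    {"grip": 5, "dx": -1, "dy": 2.3, "dz": -5, "spin": 0},
    {"grip": 5, "dx": 0, "dy": 0, "dz": -7, "spin": 0},
    {"grip": 5, "dx": 0, "dy": 0, "dz": -5, "spin": 0},
    {"grip": 5, "dx": 0, "dy": 0, "dz": -2, "spin": 0},
    {"grip": 5, "dx": 0, "dy": 0, "dz": 0, "spin": 0}
  ]
}}

```text
t: 21.67
tcp_pos: [0.6468, -0.1662, 0.0264]
eef_rot: [-0.0, 1.0, -0.019, -0.001]
contact_force: [0.4, 0.1, -1.1]
width: 0.0089
gripper_force: 30.0
```

Emit:
{"fn": "drive_tool", "kwargs": {
  "series": [
    {"grip": 5, "dx": 0, "dy": 0, "dz": -2, "spin": 0},
    {"grip": 5, "dx": 0, "dy": 0, "dz": -1, "spin": 0},
    {"grip": 5, "dx": 0, "dy": 0, "dz": 0, "spin": 0}
  ]
}}

```text
t: 21.92
tcp_pos: [0.6474, -0.1663, 0.0244]
eef_rot: [0.0, 1.0, -0.019, -0.0]
contact_force: [-0.4, 0.4, -0.7]
width: 0.0089
gripper_force: 30.0
```

Emit:
{"fn": "drive_tool", "kwargs": {
  "series": [
    {"grip": 5, "dx": 0, "dy": 0, "dz": -1, "spin": 0},
    {"grip": 5, "dx": 0, "dy": 0, "dz": 0, "spin": 0}
  ]
}}

```text
t: 22.08
tcp_pos: [0.6475, -0.1663, 0.0235]
eef_rot: [0.0, 1.0, -0.019, 0.0]
contact_force: [-0.5, 0.6, -0.9]
width: 0.0089
gripper_force: 30.0
```

Emit:
{"fn": "drive_tool", "kwargs": {
  "series": [
    {"grip": 5, "dx": 0, "dy": 0, "dz": -1, "spin": 0},
    {"grip": 5, "dx": 0, "dy": 0, "dz": 0, "spin": 0}
  ]
}}

```text
t: 22.25
tcp_pos: [0.6477, -0.1661, 0.023]
eef_rot: [0.0, 1.0, -0.019, 0.0]
contact_force: [0.4, 1.1, 1.8]
width: 0.0088
gripper_force: 30.0
```

Emit:
{"fn": "drive_tool", "kwargs": {
  "series": [
    {"grip": 5, "dx": 0, "dy": 0, "dz": -1, "spin": 0},
    {"grip": 5, "dx": 0, "dy": 0, "dz": 0, "spin": 0}
  ]
}}

```text
t: 22.42
tcp_pos: [0.6478, -0.1662, 0.0228]
eef_rot: [0.0, 1.0, -0.019, 0.0]
contact_force: [-4.9, 1.1, 9.3]
width: 0.009
gripper_force: 30.0
```

Seated at the expected height. I'll release, rise and check.

Emit:
{"fn": "drive_tool", "kwargs": {
  "series": [
    {"grip": 5, "dx": 0, "dy": 0, "dz": 0.8, "spin": 0},
    {"grip": 20, "dx": 0, "dy": 0, "dz": 0, "spin": 0},
    {"grip": 28, "dx": 0, "dy": 0, "dz": 0, "spin": 0},
    {"grip": 30, "dx": 0, "dy": 0, "dz": 0, "spin": 0},
    {"grip": 30, "dx": 0, "dy": 0, "dz": 0, "spin": 0}
  ]
}}

```text
t: 22.83
tcp_pos: [0.6473, -0.1664, 0.0221]
eef_rot: [0.0, 1.0, -0.019, -0.0]
contact_force: [-0.3, -0.0, -0.0]
width: 0.0262
gripper_force: 0.0
```

Emit:
{"fn": "drive_tool", "kwargs": {
  "series": [
    {"grip": 30, "dx": 0, "dy": 0, "dz": 10, "spin": 0},
    {"grip": 30, "dx": 0, "dy": 0, "dz": 25, "spin": 0},
    {"grip": 40, "dx": -15, "dy": 0, "dz": 30, "spin": 0},
    {"grip": 50, "dx": -20, "dy": 0, "dz": 20, "spin": 0},
    {"grip": 50, "dx": -14, "dy": 0, "dz": 5, "spin": 0}
  ]
}}

```text
t: 23.25
tcp_pos: [0.5995, -0.1666, 0.117]
eef_rot: [0.001, 1.0, -0.019, 0.003]
contact_force: [0.7, -0.8, 0.4]
width: 0.0424
gripper_force: 0.0
```

Emit:
{"fn": "drive_tool", "kwargs": {
  "series": [
    {"grip": 50, "dx": 0, "dy": 0, "dz": 0, "spin": 0},
    {"grip": 50, "dx": 0, "dy": 0, "dz": 0, "spin": 0}
  ]
}}

```text
t: 23.42
tcp_pos: [0.5986, -0.1666, 0.1132]
eef_rot: [0.0, 1.0, -0.019, 0.001]
contact_force: [-0.1, 0.7, 0.2]
width: 0.0485
gripper_force: 0.0
```

```bash
python3 - <<'E'
from h import *
st()
d=cam('wrist'); masks('wrist','rod_long',d); metal(d,(.648,-.166),.07,.03,.045)
cv2.imwrite('pics/w11.png',d['frame'])
E
```

```text
t 23.42 tcp [ 598.6 -166.6  113.2] close -92.2 F [-0.1  0.7  0.2] w 48.5 g 0.0
wrist rod_long 0.74 px [277. 153.] rect 647.9 -166.2 size 17 106 longaxis 178.0 top 37.6 col [178. 180. 181.]
metal rect [ 647.8 -166.1] [ 19. 109.] pca ang 178.0 mean [ 651.1 -166.3] 1905 z 0.038
```

View pics/w11.png

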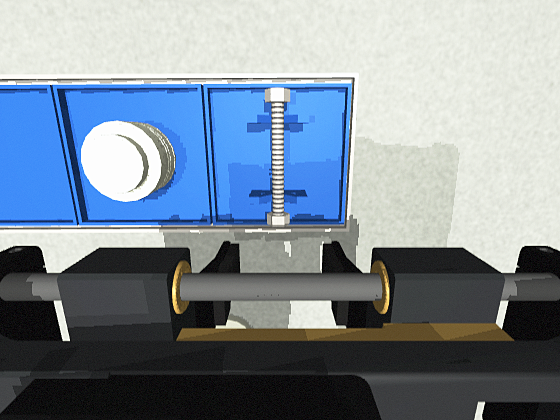

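The rod lies in both notches at column 277, nuts outside the ribs (rows 95 and 220). Next is the union.

Emit:
{"fn": "drive_tool", "kwargs": {
  "series": [
    {"grip": 60, "dx": -6, "dy": 32, "dz": 0, "spin": -3},
    {"grip": 60, "dx": -6, "dy": 41, "dz": 0, "spin": -3},
    {"grip": 60, "dx": -6, "dy": 41, "dz": 0, "spin": -3},
    {"grip": 60, "dx": -6, "dy": 41, "dz": 0, "spin": -3},
    {"grip": 60, "dx": -6, "dy": 41, "dz": 0, "spin": -3}
  ]
}}

```text
t: 23.93
tcp_pos: [0.5681, 0.032, 0.1114]
eef_rot: [-0.0, 0.989, -0.151, -0.001]
contact_force: [1.1, -1.1, -0.1]
width: 0.0595
gripper_force: 0.0
```

Emit:
{"fn": "drive_tool", "kwargs": {
  "series": [
    {"grip": 60, "dx": -6, "dy": 41, "dz": 0, "spin": -3},
    {"grip": 60, "dx": -6, "dy": 41, "dz": 0, "spin": 0},
    {"grip": 60, "dx": -6, "dy": 41, "dz": 0, "spin": 0},
    {"grip": 60, "dx": -6, "dy": 41, "dz": 0, "spin": 0},
    {"grip": 60, "dx": -6, "dy": 41, "dz": 0, "spin": 0}
  ]
}}

```text
t: 24.35
tcp_pos: [0.5379, 0.2372, 0.1115]
eef_rot: [0.0, 0.985, -0.175, -0.001]
contact_force: [1.6, 0.3, -0.3]
width: 0.0598
gripper_force: 0.0
```

Emit:
{"fn": "drive_tool", "kwargs": {
  "series": [
    {"grip": 60, "dx": -6, "dy": 41, "dz": 0, "spin": 0},
    {"grip": 60, "dx": -6, "dy": 41, "dz": 0, "spin": 0},
    {"grip": 60, "dx": -6, "dy": 35, "dz": 0, "spin": 0},
    {"grip": 60, "dx": 0, "dy": 6, "dz": -10, "spin": 0},
    {"grip": 60, "dx": 0, "dy": 0, "dz": -10, "spin": 0}
  ]
}}

```text
t: 24.77
tcp_pos: [0.5238, 0.3312, 0.0896]
eef_rot: [0.001, 0.985, -0.173, -0.002]
contact_force: [-0.2, 0.4, 0.0]
width: 0.0601
gripper_force: 0.0
```

Emit:
{"fn": "drive_tool", "kwargs": {
  "series": [
    {"grip": 60, "dx": 0, "dy": 0, "dz": 0, "spin": 0},
    {"grip": 60, "dx": 0, "dy": 0, "dz": 0, "spin": 0},
    {"grip": 60, "dx": 0, "dy": 0, "dz": 0, "spin": 0}
  ]
}}

```text
t: 25.02
tcp_pos: [0.526, 0.3253, 0.0905]
eef_rot: [0.001, 0.984, -0.177, -0.002]
contact_force: [0.9, -0.2, 0.4]
width: 0.0598
gripper_force: 0.0
```

```bash
python3 - <<'E'
from h import *
st()
d=cam('wrist'); masks('wrist','union',d); metal(d,(.521,.357),.05,.008,.03)
cv2.imwrite('pics/w12.png',d['frame'])
E
```

```text
t 25.02 tcp [526.  325.3  90.5] close -110.4 F [ 0.9 -0.2  0.4] w 59.8 g 0.0
wrist union 0.71 px [238. 239.] rect 522.8 361.3 size 20 54 longaxis 160.2 top 22.7 col [148. 155. 157.]
metal rect [522.8 361.8] [25. 55.] pca ang 161.3 mean [524.3 360. ] 1795 z 0.0229
```

View pics/w12.png

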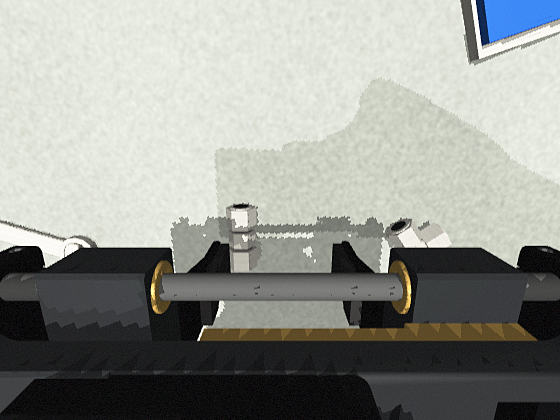

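The union stands at (240,237), left of centre because the last move was cut short. I'm shifting over it.

Emit:
{"fn": "drive_tool", "kwargs": {
  "series": [
    {"grip": 60, "dx": -1, "dy": 16, "dz": 0, "spin": 0},
    {"grip": 60, "dx": -2, "dy": 16, "dz": -10, "spin": 0},
    {"grip": 60, "dx": 0, "dy": 4, "dz": -15, "spin": 0},
    {"grip": 60, "dx": 0, "dy": 0, "dz": -10, "spin": 0},
    {"grip": 60, "dx": 0, "dy": 0, "dz": 0, "spin": 0}
  ]
}}

```text
t: 25.53
tcp_pos: [0.5213, 0.3615, 0.0535]
eef_rot: [0.002, 0.984, -0.176, -0.003]
contact_force: [0.1, 0.3, -0.0]
width: 0.0599
gripper_force: 0.0
```

Emit:
{"fn": "drive_tool", "kwargs": {
  "series": [
    {"grip": 55, "dx": 0, "dy": 0, "dz": 0, "spin": 0},
    {"grip": 55, "dx": 0, "dy": 0, "dz": 0, "spin": 0},
    {"grip": 55, "dx": 0, "dy": 0, "dz": 0, "spin": 0}
  ]
}}

```text
t: 25.78
tcp_pos: [0.5232, 0.3623, 0.0567]
eef_rot: [0.0, 0.984, -0.176, -0.001]
contact_force: [0.7, -0.8, 0.1]
width: 0.0557
gripper_force: 0.0
```

```bash
python3 - <<'E'
from h import *
st()
d=cam('wrist'); masks('wrist','union',d); metal(d,(.523,.361),.04,.008,.03)
E
```

```text
t 25.78 tcp [523.2 362.3  56.7] close -110.3 F [ 0.7 -0.8  0.1] w 55.7 g 0.0
wrist union 0.95 px [279. 235.] rect 523.5 361.8 size 20 53 longaxis 158.7 top 22.6 col [156. 163. 165.]
wrist union 0.32 px [488. 236.] rect 471.3 221.5 size 45 29 longaxis 44.9 top 22.5 col [178. 186. 188.]
metal rect [522.7 361.8] [25. 55.] pca ang 159.9 mean [524.7 361.2] 2488 z 0.0229
```

Emit:
{"fn": "drive_tool", "kwargs": {
  "series": [
    {"grip": 55, "dx": -0.3, "dy": -0.5, "dz": -15, "spin": 0},
    {"grip": 55, "dx": 0, "dy": 0, "dz": -18, "spin": 0},
    {"grip": 55, "dx": 0, "dy": 0, "dz": -12, "spin": 0},
    {"grip": 55, "dx": 0, "dy": 0, "dz": -6, "spin": 0},
    {"grip": 55, "dx": 0, "dy": 0, "dz": -2, "spin": 0}
  ]
}}

```text
t: 26.3
tcp_pos: [0.5214, 0.3619, 0.0016]
eef_rot: [0.001, 0.984, -0.176, -0.002]
contact_force: [0.1, 0.4, 0.4]
width: 0.0544
gripper_force: 0.0
```

Emit:
{"fn": "drive_tool", "kwargs": {
  "series": [
    {"grip": 45, "dx": 0, "dy": 0, "dz": 0, "spin": 0},
    {"grip": 30, "dx": 0, "dy": 0, "dz": 0, "spin": 0},
    {"grip": 15, "dx": 0, "dy": 0, "dz": 0, "spin": 0},
    {"grip": 15, "dx": 0, "dy": 0, "dz": 0, "spin": 0},
    {"grip": 15, "dx": 0, "dy": 0, "dz": 0, "spin": 0}
  ],
  "newtons": 25
}}

```text
t: 26.72
tcp_pos: [0.5222, 0.3626, 0.0033]
eef_rot: [0.001, 0.984, -0.176, -0.001]
contact_force: [-0.4, 0.3, 0.2]
width: 0.0297
gripper_force: 0.0
```

Emit:
{"fn": "drive_tool", "kwargs": {
  "series": [
    {"grip": 15, "dx": 0, "dy": 0, "dz": 0, "spin": 0},
    {"grip": 15, "dx": 0, "dy": 0, "dz": 0, "spin": 0},
    {"grip": 15, "dx": 0, "dy": 0, "dz": 0, "spin": 0}
  ]
}}

```text
t: 26.97
tcp_pos: [0.5221, 0.3625, 0.003]
eef_rot: [0.001, 0.984, -0.176, -0.002]
contact_force: [-1.7, 0.3, 3.7]
width: 0.0214
gripper_force: 25.6
```

Emit:
{"fn": "drive_tool", "kwargs": {
  "series": [
    {"grip": 15, "dx": 0, "dy": 0, "dz": 10, "spin": 0},
    {"grip": 15, "dx": 0, "dy": 0, "dz": 25, "spin": 0},
    {"grip": 15, "dx": 0, "dy": 0, "dz": 30, "spin": 0},
    {"grip": 15, "dx": 0, "dy": 0, "dz": 15, "spin": 0},
    {"grip": 15, "dx": 0, "dy": 0, "dz": 0, "spin": 0}
  ]
}}

```text
t: 27.38
tcp_pos: [0.5239, 0.3639, 0.0875]
eef_rot: [-0.002, 0.984, -0.176, 0.0]
contact_force: [-0.3, 0.2, -0.1]
width: 0.021
gripper_force: 25.6
```

```bash
python3 - <<'E'
from h import *
st()
d=cam('wrist'); masks('wrist','union',d); metal(d,(.523,.361),.05,.085,.12)
cv2.imwrite('pics/w13.png',d['frame'])
E
```

```text
t 27.38 tcp [523.9 363.9  87.5] close -110.2 F [-0.3  0.2 -0.1] w 21.0 g 25.6
wrist union 0.67 px [276. 250.] rect 524.2 363.6 size 20 56 longaxis 159.6 top 107.1 col [145. 152. 154.]
metal rect [535.3 359.2] [38. 36.] pca ang 70.7 mean [537.4 358.7] 3462 z 0.1157
```

View pics/w13.png

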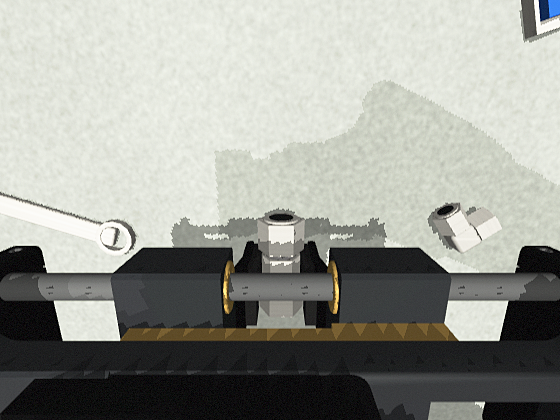

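The union is held in the middle at (281,260), level. I'm taking it to the fitting bin.

Emit:
{"fn": "drive_tool", "kwargs": {
  "series": [
    {"grip": 15, "dx": 12, "dy": -26, "dz": 10, "spin": 3},
    {"grip": 15, "dx": 16, "dy": -34, "dz": 5, "spin": 3},
    {"grip": 15, "dx": 16, "dy": -34, "dz": 0, "spin": 3},
    {"grip": 15, "dx": 16, "dy": -34, "dz": 0, "spin": 3},
    {"grip": 15, "dx": 16, "dy": -34, "dz": 0, "spin": 3}
  ]
}}

```text
t: 27.9
tcp_pos: [0.5975, 0.1984, 0.0962]
eef_rot: [0.002, 0.999, -0.044, -0.003]
contact_force: [0.5, -0.0, -1.3]
width: 0.0211
gripper_force: 25.6
```

Emit:
{"fn": "drive_tool", "kwargs": {
  "series": [
    {"grip": 15, "dx": 16, "dy": -34, "dz": 0, "spin": 3},
    {"grip": 15, "dx": 16, "dy": -34, "dz": 0, "spin": 0},
    {"grip": 15, "dx": 16, "dy": -34, "dz": 0, "spin": 0},
    {"grip": 15, "dx": 9, "dy": -20, "dz": 0, "spin": 0},
    {"grip": 15, "dx": 0, "dy": 0, "dz": 0, "spin": 0}
  ]
}}

```text
t: 28.32
tcp_pos: [0.6557, 0.0703, 0.0958]
eef_rot: [0.003, 1.0, -0.024, -0.003]
contact_force: [-0.6, -0.5, -1.2]
width: 0.0212
gripper_force: 25.6
```

Emit:
{"fn": "drive_tool", "kwargs": {
  "series": [
    {"grip": 15, "dx": 0, "dy": 0, "dz": -20, "spin": 0},
    {"grip": 15, "dx": 0, "dy": 0, "dz": -20, "spin": 0},
    {"grip": 15, "dx": 0, "dy": 0, "dz": -10, "spin": 0},
    {"grip": 15, "dx": 0, "dy": 0, "dz": 0, "spin": 0},
    {"grip": 15, "dx": 0, "dy": 0, "dz": 0, "spin": 0}
  ]
}}

```text
t: 28.73
tcp_pos: [0.6541, 0.0786, 0.0468]
eef_rot: [0.001, 1.0, -0.019, -0.003]
contact_force: [0.0, -0.1, -0.5]
width: 0.0213
gripper_force: 25.6
```

```bash
python3 - <<'E'
from h import *
st()
d=cam('wrist'); masks('wrist','fitting_bin',d); masks('wrist','union',d)
st()
E
```

```text
t 28.73 tcp [654.1  78.6  46.8] close -92.2 F [ 0.  -0.1 -0.5] w 21.3 g 25.6
wrist fitting_bin 0.87 px [280. 191.] rect 656.8 77.7 size 119 119 longaxis 178.1 top 13.4 col [216. 122.  59.]
t 28.88 tcp [655.6  78.7  48.9] close -92.2 F [ 0.3  0.  -1.6] w 21.2 g 25.6
```

Emit:
{"fn": "drive_tool", "kwargs": {
  "series": [
    {"grip": 15, "dx": 1, "dy": -1, "dz": -10, "spin": 0},
    {"grip": 15, "dx": 0, "dy": 0, "dz": -14, "spin": 0},
    {"grip": 15, "dx": 0, "dy": 0, "dz": -8, "spin": 0},
    {"grip": 15, "dx": 0, "dy": 0, "dz": -4, "spin": 0},
    {"grip": 15, "dx": 0, "dy": 0, "dz": 0, "spin": 0}
  ]
}}

```text
t: 29.3
tcp_pos: [0.655, 0.0773, 0.0101]
eef_rot: [0.001, 1.0, -0.019, -0.003]
contact_force: [0.9, -0.0, -0.8]
width: 0.0216
gripper_force: 25.9
```

Emit:
{"fn": "drive_tool", "kwargs": {
  "series": [
    {"grip": 15, "dx": 0, "dy": 0, "dz": -1, "spin": 0},
    {"grip": 15, "dx": 0, "dy": 0, "dz": 0, "spin": 0},
    {"grip": 15, "dx": 0, "dy": 0, "dz": 0, "spin": 0}
  ]
}}

```text
t: 29.55
tcp_pos: [0.6562, 0.0775, 0.011]
eef_rot: [0.001, 1.0, -0.019, -0.001]
contact_force: [-0.2, 0.0, -1.1]
width: 0.0212
gripper_force: 25.9
```

Emit:
{"fn": "drive_tool", "kwargs": {
  "series": [
    {"grip": 15, "dx": 0, "dy": 0, "dz": -1, "spin": 0},
    {"grip": 15, "dx": 0, "dy": 0, "dz": 0, "spin": 0}
  ]
}}

```text
t: 29.72
tcp_pos: [0.656, 0.0774, 0.0098]
eef_rot: [0.001, 1.0, -0.019, -0.002]
contact_force: [0.7, -0.3, -2.0]
width: 0.0213
gripper_force: 25.9
```

Emit:
{"fn": "drive_tool", "kwargs": {
  "series": [
    {"grip": 15, "dx": 0, "dy": 0, "dz": -1, "spin": 0},
    {"grip": 15, "dx": 0, "dy": 0, "dz": 0, "spin": 0}
  ]
}}

```text
t: 29.88
tcp_pos: [0.6561, 0.0775, 0.0091]
eef_rot: [0.001, 1.0, -0.019, -0.001]
contact_force: [-0.4, -0.1, 1.7]
width: 0.0214
gripper_force: 25.9
```

Emit:
{"fn": "drive_tool", "kwargs": {
  "series": [
    {"grip": 15, "dx": 0, "dy": 0, "dz": -0.8, "spin": 0},
    {"grip": 15, "dx": 0, "dy": 0, "dz": 0, "spin": 0}
  ]
}}

```text
t: 30.05
tcp_pos: [0.6562, 0.0775, 0.009]
eef_rot: [0.001, 1.0, -0.019, -0.001]
contact_force: [-3.8, -0.5, 8.8]
width: 0.0211
gripper_force: 25.9
```

Down on the floor. I'll release and retreat, then check everything.

Emit:
{"fn": "drive_tool", "kwargs": {
  "series": [
    {"grip": 15, "dx": 0, "dy": 0, "dz": 0.6, "spin": 0},
    {"grip": 28, "dx": 0, "dy": 0, "dz": 0, "spin": 0},
    {"grip": 38, "dx": 0, "dy": 0, "dz": 0, "spin": 0},
    {"grip": 45, "dx": 0, "dy": 0, "dz": 0, "spin": 0},
    {"grip": 45, "dx": 0, "dy": 0, "dz": 0, "spin": 0}
  ]
}}

```text
t: 30.47
tcp_pos: [0.6559, 0.0774, 0.0083]
eef_rot: [0.001, 1.0, -0.019, -0.002]
contact_force: [-1.0, 0.1, -0.1]
width: 0.0397
gripper_force: 0.0
```

Emit:
{"fn": "drive_tool", "kwargs": {
  "series": [
    {"grip": 45, "dx": 0, "dy": 0, "dz": 10, "spin": 0},
    {"grip": 45, "dx": 0, "dy": 0, "dz": 30, "spin": 0},
    {"grip": 45, "dx": 0, "dy": 0, "dz": 35, "spin": 0},
    {"grip": 45, "dx": -25, "dy": 10, "dz": 25, "spin": 0},
    {"grip": 45, "dx": -35, "dy": 15, "dz": 0, "spin": 0}
  ]
}}

```text
t: 30.88
tcp_pos: [0.6003, 0.101, 0.115]
eef_rot: [0.0, 1.0, -0.021, 0.004]
contact_force: [0.4, 1.6, 0.4]
width: 0.0452
gripper_force: 0.0
```

Emit:
{"fn": "drive_tool", "kwargs": {
  "series": [
    {"grip": 45, "dx": -35, "dy": 20, "dz": 5, "spin": 0},
    {"grip": 45, "dx": -35, "dy": 20, "dz": 5, "spin": 0},
    {"grip": 45, "dx": -25, "dy": 15, "dz": 5, "spin": 0},
    {"grip": 45, "dx": 0, "dy": 0, "dz": 0, "spin": 0},
    {"grip": 45, "dx": 0, "dy": 0, "dz": 0, "spin": 0}
  ]
}}

```text
t: 31.3
tcp_pos: [0.5004, 0.1587, 0.1249]
eef_rot: [0.001, 1.0, -0.018, -0.001]
contact_force: [1.4, 0.0, 0.4]
width: 0.0452
gripper_force: 0.0
```

```bash
python3 - <<'E'
from h import *
st()
w=cam('wrist'); masks('wrist','union',w); masks('wrist','fitting_bin',w)
d=cam('top'); cv2.imwrite('pics/t2.png',d['frame'])
for q in ('union','rod_long','rod_short','elbow','seal_ring','disc_bin','fitting_bin'): masks('top',q,d,.4)
print(whites(d,.047,(.652,-.045),.045)); P=d['P']
m=(abs(P[...,2]-.0432)<.003)&(np.hypot(P[...,0]-.652,P[...,1]+.045)<.036); print(cv2.minEnclosingCircle((P[m][:,:2]*1000).astype(np.float32)))
E
```

```text
t 31.3 tcp [500.4 158.7 124.9] close -92.1 F [1.4 0.  0.4] w 45.2 g 0.0
wrist union 0.72 px [372.  30.] rect 647.1 78.3 size 20 38 longaxis 178.4 top 28.5 col [190. 195. 196.]
wrist fitting_bin 0.74 px [369.  60.] rect 634.0 78.7 size 120 76 longaxis 87.9 top 12.0 col [241. 155.  81.]
top union 0.65 px [244. 145.] rect 654.8 74.9 size 17 53 longaxis 178.8 top 29.3 col [119. 117. 114.]
top union 0.43 px [326. 231.] rect 459.4 -107.1 size 45 46 longaxis 133.9 top 11.7 col [151. 149. 145.]
top rod_long 0.47 px [346. 155.] rect 646.8 -166.4 size 12 106 longaxis 178.1 top 37.7 col [106. 101.  98.]
top seal_ring 0.54 px [321. 230.] rect 459.4 -107.1 size 45 46 longaxis 133.9 top 11.7 col [151. 149. 145.]
top disc_bin 0.86 px [287. 160.] rect 650.9 -46.4 size 115 119 longaxis 178.3 top 9.8 col [147.  81.  44.]
top fitting_bin 0.76 px [239. 151.] rect 655.3 74.8 size 117 120 longaxis 177.9 top 9.6 col [148.  82.  45.]
[651.5 -47.1  22.1  52.9 651.6 -47.  264. ]
((651.4791870117188, -47.672672271728516), 31.113933563232422)
```

View pics/t2.png

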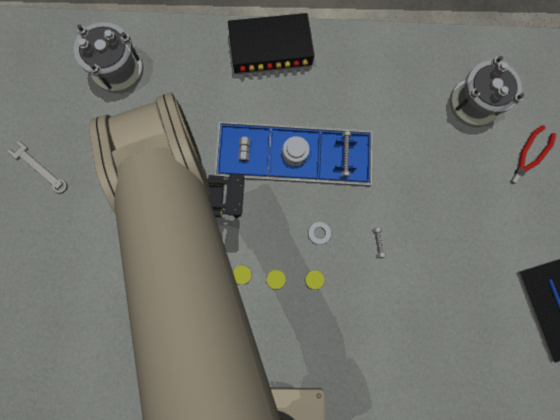

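The top view shows everything in place: union at (244,147), stack at (296,151), rod at (346,154), and the ring and short rod unmoved. I'm handing in.

```bash
python3 -c "
from plant import ctrl
print(ctrl.sign_off())"
```

```text
the job is handed in; nothing more can be done
None
```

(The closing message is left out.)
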